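# Loosen the left-hand wheel nut of a bench grinder and hang up the spanner

### The job

The grinding wheel on the left end of the bench grinder is to be changed: with the spanner that sits on its nut, loosen the nut by a sixth of a turn (60 degrees); this end of the grinder has a left-hand thread, so take care not to tighten it further. Then take the spanner off the nut and hang it by its ring on the free peg of the blue tool panel, let go and leave it hanging still. Leave the other things on the bench and the panel where they are.

Things in the scene. Friction and masses are not known exactly. Their poses are not given: they have to be found in the camera images.
- grinder: Bench grinder, bolted to a board on the bench, its working front towards the robot. Origin under its middle; x from its front to its back, y along the spindle to its left end, z up. Foot and board reach 110 mm to the front at y under 135 mm. Round guards (89 mm radius) and work rests (to 107 mm in front of the axis, axis height) reach out to y = 137 mm, inside the spanner.
- nut_center (a point): Centre of the hexagon nut (19 mm across flats, 11 mm thick) on the grinder's left end; x, y and z as the grinder's. It lies 145.5 mm along +y from the grinder's origin, 150 mm up. The spindle's threaded end (12 mm) sticks out to 15 mm from here along +y: the spanner must be drawn straight off along +y by more than 20 mm. The wheel behind is wedged and cannot turn.
- nut (a joint): Turn of the nut, rad: 0 at the start (tight). It grows as the nut turns clockwise seen from outside (looking along -y), which loosens its left-hand thread: a handle that points to the robot goes down. Below 0 it is tightened. It takes 0.8 N m to turn (about 5 N on the handle) and stays where it is left.
- spanner_eye (a point): Centre of the ring (six-sided hole 20 mm across flats, 31 mm outside, 10 mm thick) of a steel combination spanner, 0.16 kg, 240 mm from here to its tail. It starts on the nut with about 3 degrees of play, handle towards the robot and 42 degrees up. Axes: x along the handle from tail to ring, y along the hole's axis, z across the handle's width.
- spanner_handle (a point): Point on the middle line of the same spanner's straight shank, 165 mm from the ring's centre: the place to hold. The shank is 15 mm wide (along z) and 7.5 mm thick (along y), straight from 14 to 206 mm from the ring's centre; beyond is the open jaw, 36 mm wide. Axes as spanner_eye. The tail is the lowest point when the handle points down: keep it off the bench.
- peg_mid (a point): Middle of the free peg on the fixed blue tool panel: round steel, 8 mm thick, 64 mm long, about 290 mm above the bench. Axes: -x straight out of the panel's face, z up. The face lies at x = +34 mm, the tip at x = -32 mm; the peg rises 8 degrees towards its tip. The panel is 337 mm tall, reaches 35 mm along +y and 170 mm along -y from the peg; foot plate 12 mm thick, to 55 mm before the face.
- peg_tip (a point): Tip of the same free peg, on its axis.
- small_spanner: A smaller spanner, 165 mm long, that hangs on the panel's second peg, 85 mm from the free one on its -y side; not to be disturbed. Origin in the centre of its ring.
- wheel_cover: The grinder guard's side cover, a dark round plate, 178 mm diameter and 13 mm thick, lying on the bench; not to be disturbed. Origin at the centre of its underside.
- new_wheel: A new grinding wheel, 150 mm diameter, 20 mm thick, pale grey, lying flat on the bench; not to be disturbed. Origin at the centre of its underside.
- water_pot: An open metal water pot, 96 mm diameter, 85 mm tall, empty, standing on the bench; not to be disturbed. Origin at the centre of its underside.

How it is judged (in metres and radians):
On the way:
1. the nut is loosened by at least 50 degrees with the spanner still on it (value of joint nut above 0.87 rad and distance between spanner_eye and nut_center below 0.008 m), for 0.1 s.
At the end, for the whole second after the job is handed in: Nut at least 50 degrees (0.87 rad) clockwise of its start; spanner hanging by its ring on the free peg (ring centre within 9 mm sideways of the peg, up to 18 mm below it, between panel and tip), handle within 23 degrees of vertical, speed under 0.1 m/s (value of joint nut above 0.87 rad and x of spanner_eye in the frame of peg_mid between -0.03 and 0.036 m and y of spanner_eye in the frame of peg_mid between -0.009 and 0.009 m and z of spanner_eye in the frame of peg_mid between -0.018 and 0.003 m and angle between spanner_eye's own x axis and vertical below 0.4 rad and linear speed of spanner below 0.1 m/s); the robot touches nothing.
It fails at once if the nut is tightened by more than 9 degrees (value of joint nut below -0.15 rad).
It fails at once if the smaller spanner is knocked off or moved by more than 30 mm (distance of small_spanner from where it was at the start of the episode above 0.03 m).
It fails at once if the wheel cover is moved by more than 30 mm (distance of wheel_cover from where it was at the start of the episode above 0.03 m).
It fails at once if the new wheel is moved by more than 30 mm (distance of new_wheel from where it was at the start of the episode above 0.03 m).
It fails at once if the water pot is moved by more than 30 mm (distance of water_pot from where it was at the start of the episode above 0.03 m).
It also fails if it takes over 61 s, if anything falls off the work surface, if the arm or the gripper's body presses on something with over 40 N, if the wrist force passes 120 N, or if a joint passes its speed limit or range.

### The arm

A 6-joint arm with a two-finger parallel gripper is mounted at the origin on the work surface. World frame = base frame: x ahead of the robot, y to its left, z up, the work surface at z = 0. Lengths are in m, angles in degrees, forces in N, time in s.
With the tool pointing down it reaches from about 0.375 to 0.9 m from the base axis. Payload 3.1 kg.
Tool frame: the origin (TCP) lies between the finger pads; the fingertips stand 19 mm ahead of it and the grasp point (between the pads) is the TCP; z points along the fingers, x is the direction in which the jaws open and shut, and the axes are right-handed (so a half turn about z gives the same grasp; the last joint's range is limited). The gripper opens to 87 mm and grips with 3 to 60 N. Pads are 19 mm wide; open, the fingers measure 117 mm over their backs; the gripper's body (75 mm by 190 mm) begins 51 mm behind the grasp point.
Start: joints at [-84.655, 30.224, 82.088, -0, 67.689, -10.227], TCP at [0.168, -0.602, 0.216] pointing down, gripper open.
Joint ranges: [-176.69, 176.69], [-43.24, 126.21], [12.49, 139.97], [-82, 262], [0, 151.66], [-163.58, 163.58]. Speed limits (degrees/s): [159.86, 159.86, 180, 180, 180, 180].

### API

Orientations are given as a 3x3 rotation matrix whose columns are the frame's x, y, z axes.
In Python, from rig import read_state, capture, camera_info, hand_in, spot_in, silhouettes gives the robot as it stands.
- The arm moves only by the shell command python3 -m jog 'ROWS'. ROWS is text: rows parted by semicolons, each of 7 numbers parted by spaces: the shift along the tool's x, y, z in m, then the turn, a rotation vector about the tool's x, y, z in degrees, then the opening, from 0 (shut) to 1 (fully open). A call has 1 to 8 rows; each row is the pose to reach, as a shift and turn from the pose commanded when the call began, along the tool's axes at that moment; what a row does not reach only later rows make up. A row lasts 1/8 s, in which the tool goes at most 62.5 mm and 10.7 degrees, less where a joint would pass 70% of its speed; a pose out of reach is approached as far as the arm can. A call with a gripper value outside its range is refused whole. The fingers move at their own pace and stop on an object; the grip force is fixed at half the most. Time passes only in rows, so rows that repeat a pose let the fingers close. It gives the time, the measured TCP pose, the force and the opening at its end, in the units of the state.
- read_state(): the state, without advancing time (a new reading comes with each control period).
- capture(name): name is "scene" or "top" or "wrist"; returns (picture, depth): 400x640x3 uint8, red, green, blue; 400x640 float32, m along the optical axis (not along the pixel's ray), 0 where there is no reading.
- camera_info(name): a dict with "vfov" (degrees; the focal length in pixels is half the picture's height over the tangent of half this angle, whatever the lens; pixels are square), "cx", "cy" (the principal point, pixels), "R" (3x3) and "t" (3): a world point X has camera coordinates R X + t; the wrist camera has in their place "tool_from_camera" (4x4, takes a point from camera to tool coordinates, whose origin is the TCP and whose axes are the tool frame's). Camera axes: x right, y down, z forward; pixel columns grow to the right and rows downward; lengths in m; the calibration is good to about 2 mm. A picture is of the moment at which its call begins: read the wrist's pose just before it. camera_info takes no time and is no camera call.
- hand_in(): hands the job in, once; it reports no verdict.
Trained networks look in the newest picture that a camera, given by its name, has taken for a name from the list of things; names that differ only in an ending like _2 or _b are one class to them, and where a whole thing is asked for, a point or a joint stands for the part that bears it (a point fixed in the world has none). Each returns a list of dicts, best first, with "score" (0 to 1); they miss things now and then, are a little off and sometimes report something else, mostly with a low value. They report only what shows in the picture. A call takes as long as a camera call.
- spot_in(label, camera): "centre" ([x, y, z] in m, in world coordinates, good to about 4 mm: the middle of the surface that is visible of it).
- silhouettes(label, camera): "region" (400x640 bool, what is visible of it).
The state is a dict: "time_s": time; "joint_positions": joint angles; "qvel": joint speeds; "tau": joint torques, N m; "position": TCP position; "tcp_rot": TCP orientation; "force": force on the tool from outside, world axes, zero at the start; "moment": the same for the moment, N m; "opening": opening from 0.0 (shut) to 1.0 (fully open).
Only numpy, scipy, OpenCV 4.12 (cv2) and the standard library are available. Lean on these libraries where they do the work, as an engineer would, in place of code of your own. Each camera call takes 0.05 s, during which the arm holds its last target.

## Working session

There is one attempt and no reset: what is moved stays moved. The work goes in short steps, Python scripts to look and compute and a shell command to move; the robot and the scene stay as the last step left them, time stands still between calls to the robot, and variables do not carry over. Pictures are saved under pics/ and viewed, and the job is handed in when it is done.

```bash
ls; mkdir -p pics
cat > h.py <<'E'
import numpy as np, cv2
from rig import *
def cam(name):
    c=camera_info(name); f=200/np.tan(np.radians(c["vfov"])/2); return c,f
def save(name,fn):
    p,d=capture(name); cv2.imwrite("pics/"+fn,p[:,:,::-1]); return p,d
def world(name,u,v,z,st=None):
    c,f=cam(name); pc=np.array([(u-c["cx"])/f*z,(v-c["cy"])/f*z,z])
    if name=="wrist":
        T=np.array(c["tool_from_camera"]); pt=T[:3,:3]@pc+T[:3,3]
        return np.array(st["tcp_rot"])@pt+np.array(st["position"])
    return np.array(c["R"]).T@(pc-np.array(c["t"]))
def proj(name,X,st=None):
    c,f=cam(name); X=np.array(X,float)
    if name=="wrist":
        T=np.linalg.inv(np.array(c["tool_from_camera"])); pt=np.array(st["tcp_rot"]).T@(X-np.array(st["position"]))
        pc=T[:3,:3]@pt+T[:3,3]
    else: pc=np.array(c["R"])@X+np.array(c["t"])
    return pc[0]/pc[2]*f+c["cx"],pc[1]/pc[2]*f+c["cy"]
E
python3 - <<'E'
from h import *
np.set_printoptions(precision=4,suppress=True)
s=read_state();print(s["time_s"],s["position"],s["tcp_rot"],s["opening"])
for n in ["scene","top"]:
    save(n,n+"0.png"); c,f=cam(n); print(n,f,c["cx"],c["cy"],"cam pos",-np.array(c["R"]).T@np.array(c["t"]),np.array(c["R"])[2])
    for l in ["grinder","nut_center","spanner_eye","spanner_handle","peg_mid","peg_tip","small_spanner","wheel_cover","new_wheel","water_pot"]:
        try: print(l,[(np.round(x["centre"],3),round(x["score"],2)) for x in spot_in(l,n)[:3]])
        except Exception as e: print(l,e)
print(read_state()["time_s"])
E
```

```text
pics
0.0 [ 0.1677 -0.6013  0.2151] [[ 0.2685 -0.9633 -0.0002]
 [-0.9633 -0.2685  0.0021]
 [-0.0021 -0.0004 -1.    ]] 1.000192506772194
scene 423.4946440838011 324.0247036472713 199.22929928625354 cam pos [ 1.0366 -0.6024  1.0806] [-0.4182  0.5611 -0.7144]
grinder [(array([ 0.694, -0.277,  0.189]), 0.94)]
nut_center [(array([ 0.7  , -0.276,  0.188]), 0.75)]
spanner_eye [(array([ 0.526, -0.103,  0.275]), 0.59)]
spanner_handle [(array([ 0.529, -0.104,  0.268]), 0.71)]
peg_mid []
peg_tip [(array([0.662, 0.234, 0.163]), 0.76)]
small_spanner [(array([ 0.698, -0.281,  0.19 ]), 0.67), (array([ 0.527, -0.104,  0.274]), 0.66), (array([0.683, 0.213, 0.214]), 0.59)]
wheel_cover [(array([ 0.367, -0.34 ,  0.01 ]), 0.95)]
new_wheel [(array([0.352, 0.445, 0.017]), 0.72)]
water_pot [(array([0.354, 0.443, 0.018]), 0.23)]
top 394.88195248595883 326.4275394392169 206.54860587997678 cam pos [0.268  0.0657 1.2563] [ 0.2387  0.0058 -0.9711]
grinder [(array([ 0.6  , -0.264,  0.199]), 0.77), (array([0.347, 0.45 , 0.019]), 0.16)]
nut_center [(array([ 0.603, -0.272,  0.201]), 0.58)]
spanner_eye [(array([ 0.556, -0.106,  0.246]), 0.59)]
spanner_handle [(array([ 0.555, -0.106,  0.247]), 0.57)]
peg_mid [(array([0.627, 0.23 , 0.014]), 0.65), (array([ 0.556, -0.105,  0.245]), 0.53)]
peg_tip [(array([0.628, 0.237, 0.016]), 0.92), (array([ 0.601, -0.264,  0.202]), 0.54)]
small_spanner [(array([ 0.599, -0.274,  0.2  ]), 0.68), (array([0.67 , 0.214, 0.227]), 0.53)]
wheel_cover [(array([ 0.357, -0.33 ,  0.012]), 0.86), (array([0.628, 0.232, 0.011]), 0.6)]
new_wheel [(array([0.35 , 0.452, 0.018]), 0.71)]
water_pot [(array([0.606, 0.528, 0.038]), 0.94), (array([ 0.554, -0.103,  0.247]), 0.31)]
1.1
```

View pics/scene0.png

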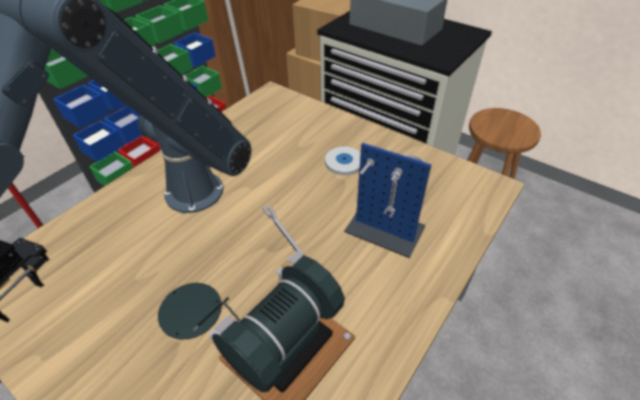

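View pics/top0.png

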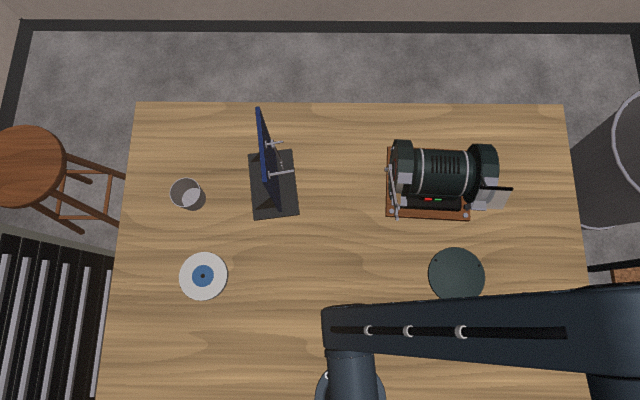

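Run:
```python
from h import *
np.set_printoptions(precision=3,suppress=True)
a=cv2.imread("pics/scene0.png")[130:290,240:440]; b=cv2.imread("pics/top0.png")[90:250,240:440]
cv2.imwrite("pics/z.png",np.vstack([cv2.resize(a[:75*2],None,fx=3.7,fy=3.7,interpolation=cv2.INTER_CUBIC)])); cv2.imwrite("pics/z2.png",cv2.resize(b[:150],None,fx=3.7,fy=3.7,interpolation=cv2.INTER_CUBIC))
print(camera_info("wrist"))
save("wrist","w0.png")
p,d=capture("top")
np.save("dtop.npy",d)
# panel face points, spanner profile
for u,v in [(392,170),(394,185),(396,200),(397,212),(390,165)]:
    print((u,v),[np.round(world("top",uu,v,d[v,uu]),3).tolist() for uu in (u-1,u,u+1)])
for u,v in [(258,108),(262,140),(265,175),(280,172),(293,171),(290,173),(270,146)]:
    print((u,v),world("top",u,v,d[v,u]))
```

```text
{'vfov': 64.9927156479167, 'cx': 316.39575570423887, 'cy': 194.44768434833668, 'tool_from_camera': array([[ 1.   ,  0.   , -0.002, -0.001],
       [ 0.   ,  0.952,  0.306, -0.085],
       [ 0.002, -0.306,  0.952, -0.167],
       [ 0.   ,  0.   ,  0.   ,  1.   ]])}
(392, 170) [[0.647, -0.114, 0.167], [0.647, -0.118, 0.165], [0.646, -0.12, 0.169]]
(394, 185) [[0.585, -0.11, 0.222], [0.603, -0.123, 0.161], [0.597, -0.122, 0.181]]
(396, 200) [[0.529, -0.105, 0.273], [0.529, -0.107, 0.273], [0.56, -0.131, 0.154]]
(397, 212) [[0.492, -0.103, 0.292], [0.493, -0.106, 0.29], [0.556, -0.157, 0.019]]
(390, 165) [[0.663, -0.109, 0.165], [0.663, -0.113, 0.163], [0.664, -0.116, 0.162]]
(258, 108) [0.752 0.249 0.336]
(262, 140) [0.665 0.234 0.336]
(265, 175) [0.573 0.223 0.334]
(280, 172) [0.594 0.191 0.296]
(293, 171) [0.598 0.158 0.293]
(290, 173) [0.687 0.195 0.013]
(270, 146) [0.717 0.24  0.17 ]
```

View pics/z.png

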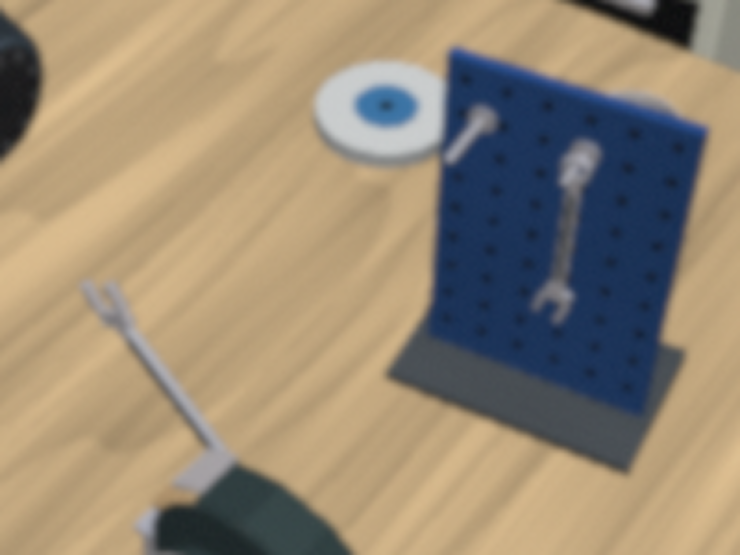

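View pics/z2.png

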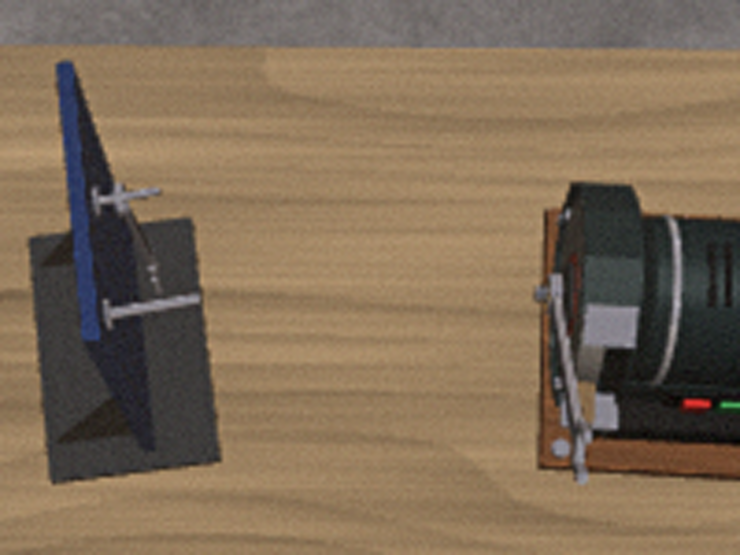

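View pics/w0.png

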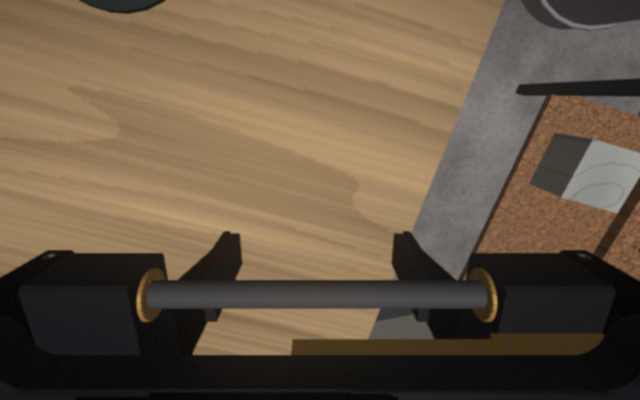

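```bash
cat >> h.py <<'E'
from scipy.spatial.transform import Rotation as Ro
np.set_printoptions(precision=4,suppress=True)
def rel(p,R,p0=None,R0=None):
    s=read_state()
    if p0 is None: p0=np.array(s["position"]);R0=np.array(s["tcp_rot"])
    d=R0.T@(np.array(p)-p0); r=Ro.from_matrix(R0.T@np.array(R)).as_rotvec(degrees=True)
    print("row: %.4f %.4f %.4f  %.2f %.2f %.2f"%(*d,*r), "dist",np.linalg.norm(d),"ang",np.linalg.norm(r))
    return d,r
def axes(x,z):
    z=np.array(z,float);z/=np.linalg.norm(z);x=np.array(x,float);x-=z*(x@z);x/=np.linalg.norm(x)
    return np.c_[x,np.cross(z,x),z]
E
python3 - <<'E'
from h import *
R=axes([0,-1,.99],[0,-1,-1])
rel([.168,-.602,.46],np.array(read_state()["tcp_rot"]))
rel([.5,-.1,.5],axes([0,-1,0],[0,0,-1]))
rel([.72,.065,.33],R)
E
```

```text
row: 0.0000 -0.0002 -0.2440  0.00 0.00 0.00 dist 0.2439694048802903 ang 0.0
row: -0.3944 -0.4548 -0.2840  -0.00 0.00 15.57 dist 0.6655947346547336 ang 15.570094414961929
row: -0.4943 -0.7110 -0.1139  -6.11 44.72 14.76 dist 0.8733980567208193 ang 47.48654824417332
```

```bash
python3 -m jog '0 0 -0.06 0 0 0 1; 0 0 -0.12 0 0 0 1; 0 0 -0.18 0 0 0 1; -0.04 -0.045 -0.24 0 0 0 1; -0.08 -0.09 -0.284 0 0 3 1; -0.12 -0.135 -0.284 0 0 6 1; -0.16 -0.18 -0.284 0 0 9 1; -0.2 -0.225 -0.284 0 0 12 1'; python3 -c "
from h import *
rel([.5,-.1,.5],axes([0,-1,0],[0,0,-1]))
rel([.72,.065,.33],axes([0,-1,.99],[0,-1,-1]))
print(read_state()['joint_positions'])"
```

```text
time_s: 2.2
position: [0.3197, -0.3659, 0.5003]
tcp_rot: [[0.06, -0.998, 0.001], [-0.998, -0.06, -0.001], [0.001, -0.001, -1.0]]
force: [1.0, -1.0, 0.1]
opening: 0.999
row: -0.2546 -0.1960 0.0001  -0.06 -0.08 3.44 dist 0.3212581735213038 ang 3.44110578371552
row: -0.4063 -0.4253 0.1701  -1.41 44.91 3.24 dist 0.6122943111264735 ang 45.04548454588396
[-62.0754   6.5509  73.7012   0.0206  99.6496  24.4885]
```

```bash
python3 -m jog '-0.04 -0.03 0 0 0 1 1; -0.08 -0.06 0 0 0 2 1; -0.12 -0.1 0 0 0 3 1; -0.16 -0.14 0 0 0 3.4 1; -0.2 -0.18 0 0 0 3.4 1; -0.24 -0.22 0 0 9 3.4 1; -0.28 -0.26 0 0 18 3.4 1; -0.32 -0.3 0 -1 27 3.4 1'; python3 -c "
from h import *
rel([.72,.065,.33],axes([0,-1,.99],[0,-1,-1]))
print(read_state()['joint_positions'])"
```

```text
time_s: 3.2
position: [0.5992, -0.028, 0.5012]
tcp_rot: [[0.001, -1.0, 0.001], [-0.888, -0.001, -0.459], [0.459, -0.001, -0.888]]
force: [-0.0, -0.8, 0.6]
opening: 1.001
row: -0.1612 -0.1207 0.1095  -0.07 17.66 0.03 dist 0.22923138637872836 ang 17.65543932686079
[  0.4083  19.3522  61.5425 -27.6509  98.1991  86.1122]
```

```bash
python3 -m jog '-0.04 -0.03 0.02 0 5 0 1; -0.08 -0.06 0.05 0 10 0 1; -0.12 -0.09 0.08 0 15 0 1; -0.161 -0.12 0.11 0 17.6 0 1; -0.161 -0.12 0.11 0 17.6 0 1; -0.161 -0.12 0.11 0 17.6 0 1;-0.161 -0.12 0.11 0 17.6 0 1'
cat > look.py <<'E'
from h import *
import sys,pickle
tag=sys.argv[1]; s=read_state(); p,d=save("wrist",tag+".png"); pickle.dump((s,d),open(tag+".pkl","wb"))
print(s["time_s"],s["position"],s["joint_positions"])
for l in sys.argv[2:]:
    for r in spot_in(l,"wrist")[:2]: print(l,np.round(r["centre"],4),round(r["score"],2), np.round(proj("wrist",r["centre"],s)))
E
python3 look.py w1 nut_center spanner_eye spanner_handle grinder
```

```text
time_s: 4.08
position: [0.7181, 0.0632, 0.3332]
tcp_rot: [[-0.003, -1.0, 0.003], [-0.713, 0.0, -0.702], [0.702, -0.004, -0.713]]
force: [-0.6, 0.1, 0.0]
opening: 0.999
4.075 [0.7181 0.0632 0.3332] [ 13.186   41.2489  55.7273 -43.2711  93.984  104.4908]
nut_center [ 0.6806 -0.1453  0.1635] 0.72 [339. 183.]
spanner_eye [ 0.5962 -0.1053  0.2042] 0.61 [341. 255.]
spanner_handle [ 0.599  -0.1075  0.2013] 0.89 [340. 252.]
grinder [ 0.6717 -0.1468  0.168 ] 0.75 [342. 190.]
```

View pics/w1.png

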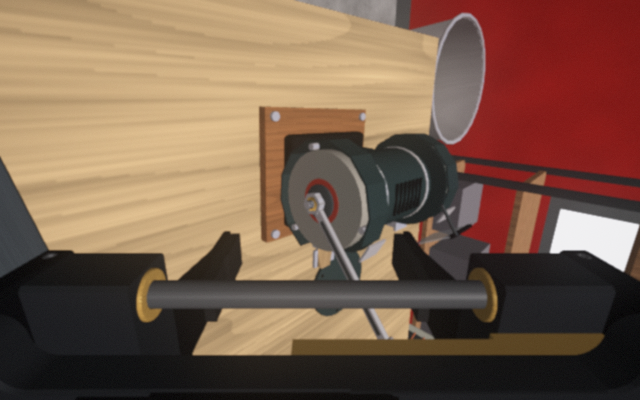

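Run:
```python
from h import *
import pickle
s,d=pickle.load(open("w1.pkl","rb"))
im=cv2.imread("pics/w1.png")[160:320,260:420]
cv2.imwrite("pics/w1z.png",cv2.resize(im,None,fx=3.7,fy=3.7,interpolation=cv2.INTER_CUBIC))
for v in range(190,216,2): print(v,[ "%.3f"%d[v,u] for u in range(302,330,2)])
for u,v in [(332,240),(336,248),(341,257),(346,267),(350,275)]: print(world("wrist",u,v,d[v,u],s))
```

```text
190 ['0.480', '0.478', '0.473', '0.471', '0.460', '0.456', '0.449', '0.448', '0.443', '0.442', '0.443', '0.440', '0.441', '0.438']
192 ['0.483', '0.479', '0.473', '0.465', '0.461', '0.455', '0.447', '0.449', '0.445', '0.442', '0.441', '0.437', '0.437', '0.436']
194 ['0.481', '0.480', '0.448', '0.446', '0.442', '0.440', '0.437', '0.437', '0.439', '0.442', '0.441', '0.439', '0.437', '0.436']
196 ['0.484', '0.482', '0.451', '0.446', '0.444', '0.439', '0.437', '0.434', '0.436', '0.439', '0.439', '0.440', '0.437', '0.437']
198 ['0.484', '0.479', '0.449', '0.445', '0.441', '0.440', '0.438', '0.434', '0.435', '0.437', '0.440', '0.440', '0.437', '0.436']
200 ['0.484', '0.482', '0.000', '0.439', '0.442', '0.441', '0.437', '0.437', '0.433', '0.435', '0.438', '0.439', '0.438', '0.436']
202 ['0.486', '0.454', '0.438', '0.434', '0.435', '0.438', '0.437', '0.438', '0.433', '0.433', '0.435', '0.438', '0.436', '0.437']
204 ['0.487', '0.439', '0.437', '0.433', '0.435', '0.437', '0.438', '0.435', '0.434', '0.433', '0.437', '0.439', '0.437', '0.436']
206 ['0.486', '0.441', '0.438', '0.435', '0.434', '0.435', '0.439', '0.438', '0.434', '0.435', '0.437', '0.442', '0.439', '0.438']
208 ['0.488', '0.485', '0.439', '0.436', '0.437', '0.442', '0.441', '0.437', '0.434', '0.435', '0.439', '0.441', '0.439', '0.000']
210 ['0.489', '0.486', '0.482', '0.452', '0.446', '0.444', '0.441', '0.439', '0.436', '0.437', '0.438', '0.443', '0.441', '0.439']
212 ['0.490', '0.486', '0.483', '0.452', '0.448', '0.446', '0.443', '0.439', '0.438', '0.436', '0.437', '0.439', '0.443', '0.440']
214 ['0.491', '0.488', '0.483', '0.480', '0.477', '0.467', '0.442', '0.439', '0.439', '0.436', '0.433', '0.436', '0.443', '0.442']
[ 0.6136 -0.1043  0.1892]
[ 0.605  -0.1033  0.1976]
[ 0.5943 -0.1042  0.206 ]
[ 0.584  -0.1028  0.2164]
[ 0.5761 -0.1016  0.2245]
```

View pics/w1z.png

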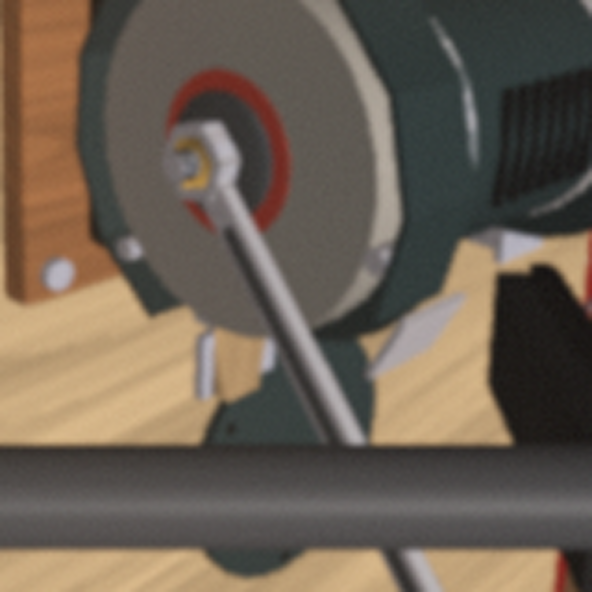

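Run:
```python
from h import *
import pickle
s,d=pickle.load(open("w1.pkl","rb"))
c,f=cam("wrist"); V,U=np.mgrid[0:400,0:640]
pc=np.stack([(U-c["cx"])/f*d,(V-c["cy"])/f*d,d],-1); T=c["tool_from_camera"]
W=(pc@T[:3,:3].T+T[:3,3])@np.array(s["tcp_rot"]).T+s["position"]
m=(d>0)&(W[...,0]>.5)&(W[...,0]<.72)&(W[...,2]>.12)&(W[...,2]<.33)&(W[...,1]>-.125)&(W[...,1]<-.08)&(V<325)
P=W[m]; print(len(P))
h=P[(P[:,0]<.64)]; mu=np.median(h,0); u,sv,vt=np.linalg.svd(h-h.mean(0)); print("shank mean",h.mean(0),"dir",vt[0],"nrm",vt[2],"elev",np.degrees(np.arctan2(vt[0][2],np.hypot(*vt[0][:2]))),"yaw",np.degrees(np.arctan(vt[0][1]/vt[0][0])),sv/np.sqrt(len(h)))
for lo in np.arange(.64,.70,.01):
    q=P[(P[:,0]>lo)&(P[:,0]<lo+.01)]; print(lo,len(q),q.mean(0),q.min(0),q.max(0))
# spindle end
for u,v in [(310,204),(311,205),(312,204),(313,208)]: print(u,v,world("wrist",u,v,d[v,u],s))
# bolts/board corners: wheel face normal
m=(d>0)&(U>290)&(U<360)&(V>150)&(V<245)&(W[...,1]<-.118)&(W[...,1]>-.145)
q=W[m]; u,sv,vt=np.linalg.svd(q-q.mean(0),full_matrices=False); print("wheel face",len(q),q.mean(0),vt[2],sv/np.sqrt(len(q)))
```

```text
4620
shank mean [ 0.6006 -0.1145  0.1886] dir [-0.4014  0.1222  0.9077] nrm [-0.1013 -0.9909  0.0886] elev 65.19337768101897 yaw -16.93873941954689 [0.0398 0.0274 0.0068]
0.64 402 [ 0.645  -0.1174  0.1859] [ 0.64   -0.1247  0.1404] [ 0.6499 -0.103   0.2381]
0.65 441 [ 0.6552 -0.1161  0.1846] [ 0.65   -0.125   0.1328] [ 0.66   -0.0942  0.2391]
0.66 483 [ 0.665  -0.1176  0.1787] [ 0.6601 -0.125   0.1203] [ 0.67   -0.0952  0.2381]
0.67 405 [ 0.6747 -0.1217  0.1741] [ 0.67   -0.125   0.1202] [ 0.68   -0.1052  0.2353]
0.68 229 [ 0.6843 -0.1241  0.1764] [ 0.68   -0.125   0.1211] [ 0.69   -0.1198  0.2333]
0.6900000000000001 88 [ 0.6942 -0.1238  0.1892] [ 0.69   -0.125   0.1205] [ 0.6998 -0.1204  0.2311]
310 204 [ 0.658  -0.0981  0.1527]
311 205 [ 0.6572 -0.0978  0.155 ]
312 204 [ 0.6574 -0.1013  0.1533]
313 208 [ 0.6498 -0.1054  0.151 ]
wheel face 5396 [ 0.6664 -0.1247  0.1556] [-0.0588 -0.9983  0.005 ] [0.0438 0.038  0.003 ]
```

```bash
python3 -c "
from h import *
rel([.618,.05,.42],axes([0,-1,-.99],[0,1,-1]))"
```

```text
row: 0.0723 0.0995 -0.0542  -0.03 -89.56 0.02 dist 0.13444711369024973 ang 89.56209469250476
```

```bash
python3 -m jog '0.0 0.03 -0.06 0 -10 0 1; 0.02 0.06 -0.08 0 -20 0 1; 0.04 0.08 -0.08 0 -30 0 1; 0.06 0.1 -0.07 0 -40 0 1; 0.072 0.1 -0.06 0 -50 0 1; 0.072 0.1 -0.055 0 -60 0 1; 0.072 0.1 -0.055 0 -70 0 1; 0.072 0.1 -0.055 0 -80 0 1'; python3 -m jog '0 0 0 0 -9 0 1;0 0 0 0 -9 0 1;0 0 0 0 -9 0 1';python3 look.py w2 peg_mid peg_tip small_spanner
```

```text
time_s: 5.32
position: [0.6179, 0.0506, 0.4199]
tcp_rot: [[0.0, -1.0, 0.0], [-0.813, 0.0, 0.582], [-0.582, -0.0, -0.813]]
force: [0.5, 0.7, -1.0]
opening: 1.003
time_s: 5.7
position: [0.6181, 0.0516, 0.419]
tcp_rot: [[0.0, -1.0, -0.002], [-0.716, -0.002, 0.698], [-0.698, 0.001, -0.716]]
force: [-0.8, 0.8, 0.6]
opening: 1.004
5.7 [0.6181 0.0516 0.419 ] [-24.9995  25.8153  71.186   40.1974 101.9593  66.7836]
peg_mid [0.6648 0.2311 0.2108] 0.74 [329. 122.]
peg_tip [0.6614 0.2317 0.2085] 0.66 [330. 125.]
small_spanner [0.6772 0.2076 0.221 ] 0.59 [337. 114.]
```

View pics/w2.png

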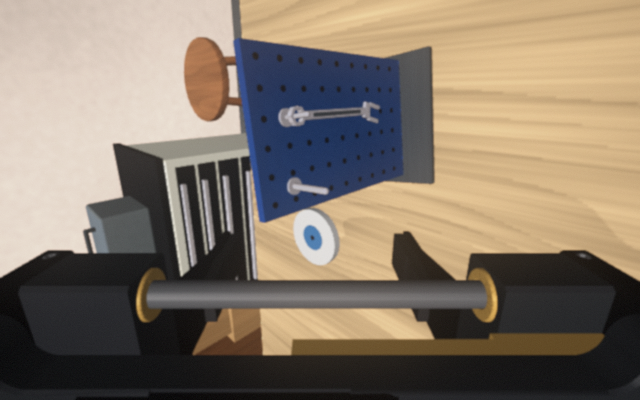

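Run:
```python
from h import *
import pickle
s,d=pickle.load(open("w2.pkl","rb"))
c,f=cam("wrist"); V,U=np.mgrid[0:400,0:640]
pc=np.stack([(U-c["cx"])/f*d,(V-c["cy"])/f*d,d],-1); T=c["tool_from_camera"]
W=(pc@T[:3,:3].T+T[:3,3])@np.array(s["tcp_rot"]).T+s["position"]
m=(d>0)&(U>262)&(U<400)&(V>55)&(V<175)&(W[...,1]>.205)&(W[...,2]>.05)&(W[...,2]<.33)
q=W[m]
for _ in range(4):
    mu=q.mean(0);n=np.linalg.svd(q-mu,full_matrices=False)[2][2]; r=abs((q-mu)@n); q=q[r<max(.002,2*np.median(r))]
n*=np.sign(n[1]);print("panel",len(q),mu,n)
yaw=np.degrees(np.arctan2(-n[0],n[1]));print("panel yaw(x axis from +Y)",yaw)
m=(d>0)&(U>285)&(U<335)&(V>176)&(V<200)
P=W[m]; D=(P-mu)@n; k=(D<-.006); uv=np.c_[U[m],V[m]][k];P=P[k];D=D[k]
# keep in front
k=(abs(P[:,0]-.597)<.02)&(abs(P[:,2]-.29)<.03);P=P[k];D=D[k];uv=uv[k];print(len(P),D.min(),D.max())
for lo in np.arange(-.072,-.006,.006):
    k=(D>=lo)&(D<lo+.006)
    if k.sum()>1: print("%.3f"%lo,k.sum(),P[k].mean(0),uv[k].min(0),uv[k].max(0))
a=np.linalg.svd(P-P.mean(0))[2][0];print("dir",a)
im=cv2.imread("pics/w2.png")[170:210,270:350]
cv2.imwrite("pics/w2z.png",cv2.resize(im,None,fx=8,fy=8,interpolation=cv2.INTER_CUBIC))
```

```text
panel 13747 [0.6721 0.236  0.2012] [-0.1395  0.9902  0.0016]
panel yaw(x axis from +Y) 8.018403858498012
230 -0.06804504298382216 -0.006391831408141251
-0.072 14 [0.6007 0.1583 0.2936] [325 188] [328 193]
-0.066 34 [0.6004 0.1617 0.2947] [321 187] [328 194]
-0.060 25 [0.5998 0.1682 0.2947] [317 187] [322 193]
-0.054 19 [0.5992 0.174  0.2939] [315 186] [318 193]
-0.048 25 [0.5982 0.1797 0.2932] [311 186] [316 192]
-0.042 19 [0.5973 0.186  0.2922] [308 185] [312 192]
-0.036 20 [0.5966 0.1918 0.2913] [305 185] [309 191]
-0.030 17 [0.5958 0.1975 0.2908] [303 185] [306 190]
-0.024 21 [0.5948 0.204  0.2896] [299 184] [303 190]
-0.018 16 [0.5942 0.2097 0.2891] [297 184] [300 189]
-0.012 20 [0.5929 0.2159 0.2884] [294 183] [297 189]
dir [ 0.1328 -0.9846  0.114 ]
```

View pics/w2z.png

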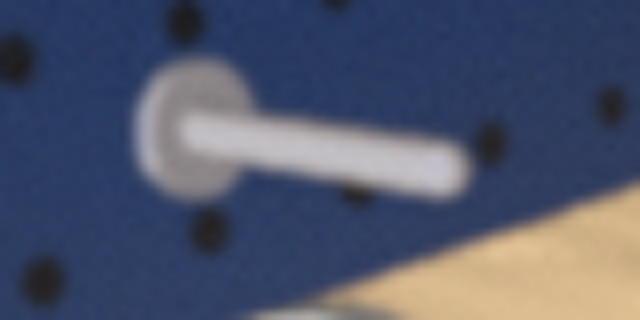

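```bash
cat > kin.py <<'E'
from h import *
import itertools
from scipy.optimize import least_squares
D=[([-84.655,30.224,82.088,0,67.689,-10.227],[.168,-.602,.216],None)]
def R6(q,sg):
    q=np.array(q)
    return Ro.from_euler('z',sg[0]*q[0],degrees=True)*Ro.from_euler('y',q[1]+q[2],degrees=True)*Ro.from_euler('z',sg[1]*q[3],degrees=True)*Ro.from_euler('y',q[4],degrees=True)*Ro.from_euler('z',sg[2]*q[5],degrees=True)
def fk(q,P,sg=(1,1,1),rz=0.0):
    a1,d1,L2,e3,L3,d6=P
    Rb=Ro.from_euler('z',q[0],degrees=True);R2=Rb*Ro.from_euler('y',q[1],degrees=True);R3=R2*Ro.from_euler('y',q[2],degrees=True)
    R=R6(q,sg)*Ro.from_euler('z',rz,degrees=True)
    p=Rb.apply([a1,0,d1])+R2.apply([0,0,L2])+R3.apply([e3,0,L3])+R.apply([0,0,d6])
    return p,R.as_matrix()
E
python3 - <<'E'
from kin import *
import pickle
A=[]
for t in ["w1","w2"]:
    s,_=pickle.load(open(t+".pkl","rb")); A.append((np.array(s["joint_positions"]),np.array(s["position"]),np.array(s["tcp_rot"])))
A.append((np.array([-84.655,30.224,82.088,-0,67.689,-10.227]),np.array([ 0.1677,-0.6013,0.2151]),np.array([[ 0.2685,-0.9633,-0.0002],[-0.9633,-0.2685,0.0021],[-0.0021,-0.0004,-1.]])))
A.append((np.array([-62.0754,6.5509,73.7012,.0206,99.6496,24.4885]),np.array([.3197,-.3659,.5003]),None))
A.append((np.array([.4083,19.3522,61.5425,-27.6509,98.1991,86.1122]),np.array([.5992,-.028,.5012]),np.array([[.001,-1,.001],[-.888,-.001,-.459],[.459,-.001,-.888]])))
pickle.dump(A,open("kd.pkl","wb"))
for sg in itertools.product([1],[1,-1],[1,-1]):
  print(sg,[np.round(Ro.from_matrix(R6(q,sg).as_matrix().T@R).as_rotvec(degrees=True),1) for q,p,R in A if R is not None])
for sg4 in (1,-1):
    r=least_squares(lambda P: np.concatenate([fk(q,P,(1,sg4,1))[0]-p for q,p,_ in A]),[0,.35,.4,0,.4,.2]); print(sg4,r.x,r.cost,r.fun)
E
```

```text
(1, 1, 1) [array([  -0.,   -0., -180.]), array([  0.,  -0., 180.]), array([  0.2,   0. , 180. ]), array([  0.,  -0., 180.])]
(1, 1, -1) [array([ 0., -0., 29.]), array([ -0. ,  -0. , -46.4]), array([  0.2,   0. , 159.5]), array([-0. , -0. , -7.8])]
(1, -1, 1) [array([ 115.7,  -29.9, -127.2]), array([ 96.4,  41.3, 126.9]), array([  0.2,   0. , 180. ]), array([  79.2,    5.4, -153.1])]
(1, -1, -1) [array([ 0. , 87.5, 29.2]), array([ -0. , -82.2, -55.2]), array([  0.2,   0. , 159.5]), array([-0. , 54.7,  0.7])]
1 [0.0027 0.246  0.5593 0.1012 0.3956 0.2643] 0.02945076386195489 [ 0.0147 -0.0771 -0.0034 -0.0508 -0.132  -0.0075 -0.1107 -0.0078  0.0061
 -0.0977 -0.0528  0.0043 -0.0043 -0.0892  0.0005]
-1 [ 0.046  -0.0391  0.2771 -0.0343  0.4174 -0.2052] 0.04595278182612062 [-0.0245 -0.0448 -0.0343  0.0223 -0.2072 -0.0785 -0.1132  0.0191  0.0637
 -0.0935 -0.0607  0.0456 -0.0535 -0.0624  0.0034]
```

```bash
cat >> kin.py <<'E'
def fk2(q,P):
    a1,b,d1,L2,e3,L3,d6,w=P
    Rb=Ro.from_euler('z',q[0],degrees=True);R2=Rb*Ro.from_euler('y',q[1],degrees=True);R3=R2*Ro.from_euler('y',q[2],degrees=True)
    R4=R3*Ro.from_euler('z',q[3],degrees=True)
    R=R6(q,(1,1,1))*Ro.from_euler('z',180,degrees=True)
    p=Rb.apply([a1,b,d1])+R2.apply([0,0,L2])+R3.apply([e3,0,L3])+R4.apply([0,w,0])+R.apply([0,0,d6])
    return p,R.as_matrix()
E
python3 - <<'E'
from kin import *
import pickle
A=pickle.load(open("kd.pkl","rb"))
r=least_squares(lambda P: np.concatenate([fk2(q,P)[0]-p for q,p,_ in A]),[0,.1,.2,.4,0,.4,.25,0]); print(r.x,r.cost,r.fun)
pickle.dump(r.x,open("kp.pkl","wb"))
E
```

```text
[-0.0017  0.111   0.275   0.5879  0.1149  0.3934  0.312   0.0001] 2.110940977175647e-07 [-0.0002 -0.0001 -0.0003 -0.0002  0.0001 -0.0003  0.0001 -0.0002  0.0003
  0.     -0.      0.0002  0.0001 -0.      0.0001]
```

```bash
cat >> kin.py <<'E'
import pickle
KP=pickle.load(open("kp.pkl","rb"))
LO=np.array([-176.69,-43.24,12.49,-82,0,-163.58]);HI=np.array([176.69,126.21,139.97,262,151.66,163.58])
def ik(p,R,q0):
    def f(q):
        pp,RR=fk2(q,KP); return np.r_[(pp-p)*1000, Ro.from_matrix(RR.T@R).as_rotvec(degrees=True)*5, (q-q0)*1e-4]
    r=least_squares(f,np.clip(q0,LO+.1,HI-.1),bounds=(LO,HI)); return r.x,np.linalg.norm(r.fun[:6])
N=np.array([.656,-.112,.150]); GY=np.array([np.sin(np.radians(3.5)),np.cos(np.radians(3.5)),0]); GX=np.array([GY[1],-GY[0],0])
Z=np.array([0,0,1.])
def vec(X,e): e=np.radians(e); return np.cos(e)*X+np.sin(e)*Z
def pose(ring,X,Y,er,et,flip=-1,g=.165):
    p=ring-g*vec(X,er); return p, axes(flip*Y,vec(X,et))
PN=np.array([-.1395,.9902,0]); PX=np.array([.9902,.1395,0]) # ring axis, forward dir
PM=np.array([.5957,.193,.288])
E
cat > t.py <<'E'
from kin import *
seeds=[np.array(q,float) for q in ([-10,40,80,0,60,90],[-10,40,80,180,60,-90],[-10,60,110,180,60,-90],[-10,40,80,90,60,0],[-10,40,80,0,60,-90],[-10,40,80,180,60,90],[-20,20,120,10,30,90])]
for flip in (-1,1):
  for delta in (-90,-110,-130,-150):
    for nm,ring,X,Y,ers in (("nut",N,GX,GY,(-42,-10,21)),("off",N+.03*GY,GX,GY,(21,)),("peg",PM-.02*PN,PX,PN,(70,85))):
        for er in ers:
            p,R=pose(ring,X,Y,er,er+delta,flip); out=[]
            for s0 in seeds:
                q,e=ik(p,R,s0)
                if e<1 and not any(np.abs(q-o).max()<1 for o in out): out.append(q)
            print(flip,delta,nm,er,"et",er+delta,[np.round(o).astype(int).tolist() for o in out])
E
python3 t.py
```

```text
-1 -90 nut -42 et -132 [[-17, 42, 63, -10, 115, 75]]
-1 -90 nut -10 et -100 [[-22, 28, 94, -3, 67, 73]]
-1 -90 nut 21 et -69 [[-30, 30, 121, 43, 14, 23]]
-1 -90 off 21 et -69 [[-26, 30, 121, 41, 12, 29]]
-1 -90 peg 70 et -20 []
-1 -90 peg 85 et -5 [[3, 72, 134, 175, 111, -92]]
-1 -110 nut -42 et -152 [[-16, 53, 54, -16, 134, 73]]
-1 -110 nut -10 et -120 [[-19, 38, 81, -8, 90, 76]]
-1 -110 nut 21 et -89 [[-24, 33, 105, 1, 41, 69]]
-1 -110 off 21 et -89 [[-21, 32, 106, 0, 41, 72]]
-1 -110 peg 70 et -40 [[4, 38, 132, 175, 40, -89]]
-1 -110 peg 85 et -25 [[4, 52, 133, 176, 70, -90]]
-1 -130 nut -42 et -172 [[-16, 62, 49, -24, 149, 67]]
-1 -130 nut -10 et -140 [[-18, 49, 69, -12, 111, 77]]
-1 -130 nut 21 et -109 [[-21, 40, 90, -6, 68, 76]]
-1 -130 off 21 et -109 [[-18, 40, 90, -5, 68, 78]]
-1 -130 peg 70 et -60 [[5, 28, 118, 23, 4, 64]]
-1 -130 peg 85 et -45 [[5, 36, 123, 174, 24, -87]]
-1 -150 nut -42 et -192 []
-1 -150 nut -10 et -160 [[-17, 59, 61, -16, 129, 75]]
-1 -150 nut 21 et -129 [[-18, 50, 76, -9, 92, 78]]
-1 -150 off 21 et -129 [[-16, 49, 76, -8, 92, 80]]
-1 -150 peg 70 et -80 
[... 553 characters left out ...]
1, -108]]
1 -110 peg 70 et -40 [[4, 38, 132, 175, 40, 91]]
1 -110 peg 85 et -25 [[4, 52, 133, 176, 70, 90]]
1 -130 nut -42 et -172 [[-16, 62, 49, -24, 149, -113]]
1 -130 nut -10 et -140 [[-18, 49, 69, -12, 111, -103]]
1 -130 nut 21 et -109 [[-21, 40, 90, -6, 68, -104]]
1 -130 off 21 et -109 [[-18, 40, 90, -5, 68, -102]]
1 -130 peg 70 et -60 [[5, 28, 118, 23, 4, -116]]
1 -130 peg 85 et -45 [[5, 36, 123, 174, 24, 93]]
1 -150 nut -42 et -192 []
1 -150 nut -10 et -160 [[-17, 59, 61, -16, 129, -105]]
1 -150 nut 21 et -129 [[-18, 50, 76, -9, 92, -102]]
1 -150 off 21 et -129 [[-16, 49, 76, -8, 92, -100]]
1 -150 peg 70 et -80 [[5, 29, 103, 1, 38, -93]]
1 -150 peg 85 et -65 [[5, 31, 109, 4, 15, -97]]
```

```bash
cat > plan.py <<'E'
from kin import *
def show(wps, q0=None):
    """wps: list of (p,R). prints rows rel. to current measured pose + joints"""
    s=read_state(); p0=np.array(s["position"]);R0=np.array(s["tcp_rot"]); q=np.array(s["joint_positions"]) if q0 is None else q0
    for p,R in wps:
        q2,e=ik(p,R,q); d=R0.T@(p-p0); r=Ro.from_matrix(R0.T@R).as_rotvec(degrees=True)
        print("%.4f %.4f %.4f %.1f %.1f %.1f | err %.2f q %s dq %.0f"%(*d,*r,e,np.round(q2).astype(int),np.abs(q2-q).max())); q=q2
    return q
E
python3 - <<'E'
from plan import *
dl=-105
g,R=pose(N,GX,GY,-42,-42+dl); z=R[:,2]
print(g,R)
pre=g-.12*z
q=show([(pre+[0,0,.08],R),(pre,R),(g,R)])
for er in (-30,-18,-6,6,18,23): print(er,end=" ");q=show([pose(N,GX,GY,er,er+dl)],q)
print("off");q=show([(pose(N+.035*GY,GX,GY,21,21+dl))],q)
print("peg")
for er in (72,75,80,85):
  for b in (-.05,-.02,0): p,R=pose(PM+b*PN,PX,PN,er,er+dl); print(er,b,*[np.round(v,2) for v in ik(p,R,np.array([4,45,132,176,55,-90.]))])
E
```

```text
[ 0.5336 -0.1045  0.2604] [[-0.061  -0.5436 -0.8371]
 [-0.9981  0.0332  0.0512]
 [-0.      0.8387 -0.5446]]
0.1265 -0.0156 -0.1043 -52.6 38.7 25.1 | err 19.86 q [-15  53  27 -23 152  63] dq 63
0.1823 -0.0156 -0.0470 -52.6 38.7 25.1 | err 0.00 q [-15  58  28 -19 149  67] dq 5
0.2234 0.0848 0.0043 -52.6 38.7 25.1 | err 0.00 q [-17  50  56 -14 129  74] dq 28
-30 0.2419 0.1050 0.0252 -41.2 40.5 20.6 | err 0.00 q [-18  44  67 -11 113  76] dq 16
-18 0.2633 0.1190 0.0484 -29.9 41.9 16.1 | err 0.00 q [-19  38  77  -8  96  76] dq 17
-6 0.2865 0.1261 0.0729 -18.5 43.1 11.5 | err 0.00 q [-21  34  87  -6  79  75] dq 18
6 0.3106 0.1261 0.0976 -7.1 43.9 7.0 | err 0.00 q [-23  31  97  -3  60  73] dq 19
18 0.3345 0.1189 0.1215 4.3 44.3 2.3 | err 0.00 q [-25  31 107   2  40  67] dq 20
23 0.3441 0.1139 0.1309 9.1 44.4 0.4 | err 0.00 q [-26  32 110   6  31  63] dq 9
off
0.3153 0.1138 0.1515 7.2 44.4 1.2 | err 0.00 q [-21  31 109   3  34  69] dq 7
peg
72 -0.05 [ -2.17  44.88 136.46 169.96  58.32 -90.28] 0.0
72 -0.02 [  3.66  44.43 135.34 175.62  56.76 -89.98] 0.0
72 0 [  7.47  44.08 134.37 179.45  55.44 -89.98] 0.0
75 -0.05 [ -2.18  48.2  136.65 170.24  64.78 -90.95] 0.0
75 -0.02 [  3.65  47.65 135.52 175.76  63.16 -90.27] 0.0
75 0 [  7.47  47.23 134.54 179.46  61.77 -90.02] 0.0
80 -0.05 [ -2.13  53.39 136.36 170.47  74.61 -91.77] 0.0
80 -0.02 [  3.67  52.73 135.24 175.88  72.95 -90.63] 0.0
80 0 [  7.48  52.21 134.27 179.48  71.48 -90.06] 0.0
85 -0.05 [ -1.99  57.98 135.32 170.53  83.11 -92.31] 0.0
85 -0.02 [  3.73  57.27 134.24 175.92  81.48 -90.86] 0.0
85 0 [  7.48  56.7  133.3  179.49  80.   -90.09] 0.0
```

Run:
```python
from plan import *
dl=-105
q=np.array(read_state()["joint_positions"])
for off,er in (((-.02,0.02,.17),-20),((-.02,0,.13),-30),((0,0,.1),-42),((0,0,.06),-42),((0,0,.0),-42)):
    g,_=pose(N,GX,GY,-42,-42); _,R=pose(N,GX,GY,er,er+dl); q=show([(g+np.array(off),R)],q)
```

```text
0.0903 0.1048 -0.1034 -31.8 41.7 16.9 | err 0.00 q [-17  30  58 -10 126  73] dq 50
0.1326 0.1049 -0.0887 -41.2 40.5 20.6 | err 0.00 q [-18  37  57 -13 130  71] dq 7
0.1535 0.0849 -0.0673 -52.6 38.7 25.1 | err 0.00 q [-17  45  51 -17 139  70] dq 9
0.1815 0.0848 -0.0386 -52.6 38.7 25.1 | err 0.00 q [-17  47  53 -16 135  72] dq 4
0.2234 0.0848 0.0043 -52.6 38.7 25.1 | err 0.00 q [-17  50  56 -14 129  74] dq 6
```

```bash
python3 -m jog '0.015 0.02 -0.03 -6 8 3 0.6; 0.03 0.04 -0.06 -11 15 6 0.6; 0.045 0.06 -0.08 -16 21 8 0.6; 0.06 0.08 -0.095 -21 28 11 0.6; 0.075 0.095 -0.1 -27 35 14 0.6; 0.09 0.105 -0.103 -32 41.7 17 0.6; 0.09 0.105 -0.103 -32 41.7 17 0.6; 0.1326 0.105 -0.09 -41 40.5 20.6 0.6'
python3 - <<'E'
from plan import *
dl=-105
q=np.array(read_state()["joint_positions"]); print(q)
for off,er in (((0,0,.1),-42),((0,0,.06),-42),((0,0,.0),-42)):
    g,_=pose(N,GX,GY,-42,-42); _,R=pose(N,GX,GY,er,er+dl); q=show([(g+np.array(off),R)],q)
E
```

```text
time_s: 6.9
position: [0.5143, -0.1051, 0.3966]
tcp_rot: [[-0.062, -0.716, -0.695], [-0.998, 0.044, 0.043], [0.0, 0.697, -0.717]]
force: [0.4, 0.1, 0.1]
opening: 0.598
[-17.8198  35.9841  56.2882 -13.0262 130.2414  71.1568]
-0.0018 -0.0390 0.0126 -12.8 0.0 -0.0 | err 0.00 q [-17  45  51 -17 139  70] dq 10
-0.0018 -0.0669 0.0413 -12.8 0.0 -0.0 | err 0.00 q [-17  47  53 -16 135  72] dq 4
-0.0018 -0.1087 0.0843 -12.8 0.0 -0.0 | err 0.00 q [-17  50  56 -14 129  74] dq 6
```

```bash
python3 -m jog '-0.001 -0.02 0.006 -7 0 0 0.6; -0.0018 -0.039 0.0126 -12.8 0 0 0.6;-0.0018 -0.039 0.0126 -12.8 0 0 0.6;-0.0018 -0.045 0.019 -12.8 0 0 0.6;-0.0018 -0.045 0.019 -12.8 0 0 0.6'; python3 look.py w3 spanner_handle
python3 - <<'E'
from h import *
save("scene","s3.png"); a=cv2.imread("pics/s3.png")[120:320,200:400]; cv2.imwrite("pics/s3z.png",cv2.resize(a,None,fx=3,fy=3,interpolation=cv2.INTER_CUBIC))
E
```

```text
time_s: 7.52
position: [0.5313, -0.1057, 0.3466]
tcp_rot: [[-0.064, -0.536, -0.842], [-0.998, 0.034, 0.055], [-0.001, 0.843, -0.537]]
force: [0.2, 0.2, 0.1]
opening: 0.602
7.525 [ 0.5313 -0.1057  0.3466] [-16.7419  46.0976  51.9249 -16.3498 137.6136  70.6137]
```

View pics/w3.png

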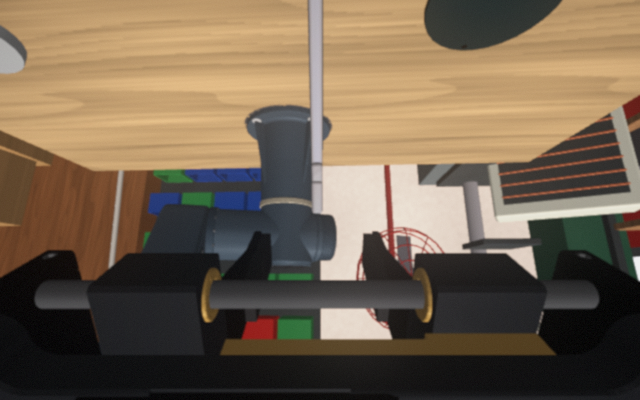

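View pics/s3z.png

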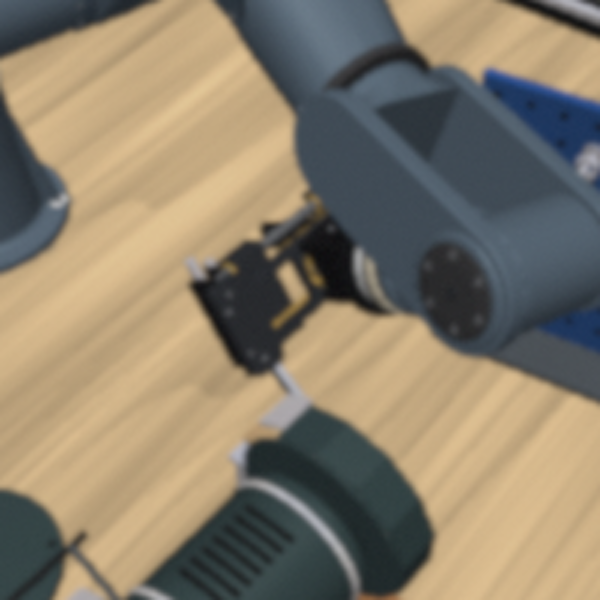

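Run:
```python
from plan import *
s,d=pickle.load(open("w3.pkl","rb")); c,f=cam("wrist"); im=cv2.imread("pics/w3.png")
R0=np.array(s["tcp_rot"]);p0=np.array(s["position"])
for v in (30,60,90,120,150,165):
    r=d[v,300:340]; k=(r>0)&(r<.42); us=np.arange(300,340)[k]
    if len(us): w=world("wrist",us.mean(),v,np.median(r[k]),s); print(v,us.min(),us.max(),np.median(r[k]),w,"tool",R0.T@(w-p0))
g,R=pose(N,GX,GY,-42,-147); print(g); show([(g,R)])
```

```text
30 308 322 0.17457004 [ 0.5737 -0.1061  0.2315] tool [-0.0022 -0.1198  0.0263]
60 309 322 0.18310854 [ 0.5621 -0.1056  0.2419] tool [-0.002  -0.1048  0.0304]
90 310 322 0.1926473 [ 0.5493 -0.1051  0.2533] tool [-0.0017 -0.0883  0.0351]
120 310 322 0.20317373 [ 0.5351 -0.1042  0.2661] tool [-0.0017 -0.0699  0.0402]
150 312 322 0.21468379 [ 0.5194 -0.1039  0.2804] tool [-0.001  -0.0494  0.0457]
165 312 322 0.21486367 [ 0.5167 -0.1037  0.2902] tool [-0.001  -0.0396  0.0428]
[ 0.5336 -0.1045  0.2604]
-0.0013 -0.0738 0.0446 0.5 0.2 -0.1 | err 0.00 q [-17  50  56 -14 129  74] dq 8
```

```bash
python3 -m jog '-0.001 -0.02 0.012 0.5 0.2 0 0.6; -0.0013 -0.045 0.028 0.5 0.2 0 0.6; -0.0013 -0.06 0.036 0.5 0.2 0 0.6; -0.0013 -0.0745 0.0455 0.5 0.2 0 0.6; -0.0013 -0.0745 0.0455 0.5 0.2 0 0.6;-0.0013 -0.0745 0.0455 0.5 0.2 0 0.6'; python3 look.py w4
python3 - <<'E'
from plan import *
g,R=pose(N,GX,GY,-42,-147);show([(g,R)]); print(read_state()["force"])
E
```

```text
time_s: 8.43
position: [0.5333, -0.1045, 0.2581]
tcp_rot: [[-0.061, -0.541, -0.839], [-0.998, 0.034, 0.051], [0.001, 0.84, -0.542]]
force: [0.1, -0.4, -0.5]
opening: 0.6
8.425 [ 0.5333 -0.1045  0.2581] [-16.5491  50.4759  56.1151 -14.1572 129.0366  73.8511]
-0.0000 0.0017 -0.0013 0.1 -0.0 -0.0 | err 0.00 q [-17  50  56 -14 129  74] dq 0
[ 0.5142 -0.2261  0.5711]
```

View pics/w4.png

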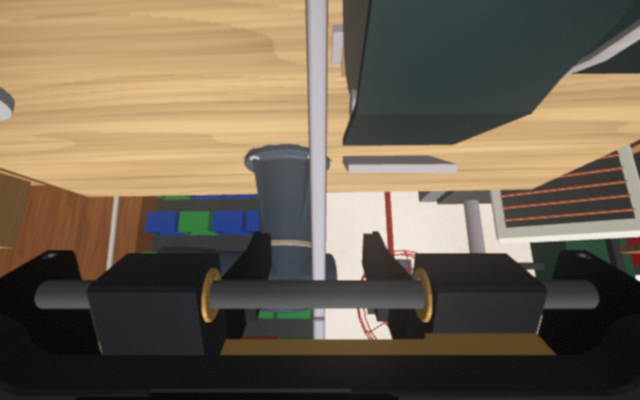

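Shank runs between the fingers (u≈318, centred between pads at 260 and 375). Close.

```bash
python3 -m jog '0 0 0 0 0 0 0.3; 0 0 0 0 0 0 0.12; 0 0 0 0 0 0 0; 0 0 0 0 0 0 0; 0 0 0 0 0 0 0;0 0 0 0 0 0 0'; python3 look.py w5; python3 -c "
from h import *
s=read_state();print(s['force'],s['moment'],s['opening'])"
```

```text
time_s: 9.22
position: [0.533, -0.1044, 0.2575]
tcp_rot: [[-0.061, -0.54, -0.839], [-0.998, 0.033, 0.051], [0.0, 0.841, -0.541]]
force: [-0.8, 0.4, 0.7]
opening: 0.076
9.225 [ 0.533  -0.1044  0.2575] [-16.5501  50.5149  56.1788 -14.1506 128.9913  73.8584]
[ 0.7153  0.1011 -0.5371] [-0.058  -0.5204  0.009 ] 0.07431087735816494
```

View pics/w5.png

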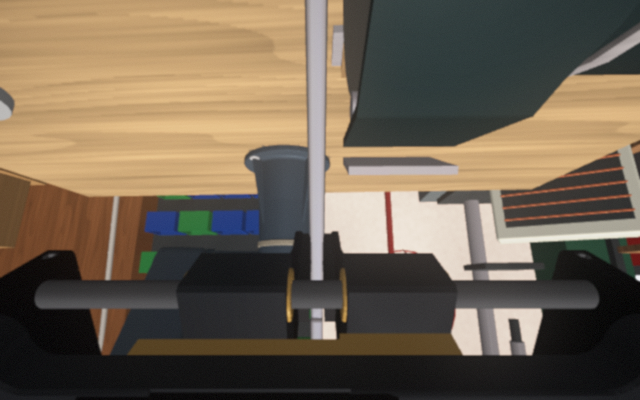

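```bash
cat > arc.py <<'E'
from plan import *
import sys
def arc(N,ths,ax,p0=None,R0=None):
    s=read_state();
    if p0 is None: p0=np.array(s["position"]);R0=np.array(s["tcp_rot"])
    return [(N+Ro.from_rotvec(ax*t,degrees=True).apply(p0-N),Ro.from_rotvec(ax*t,degrees=True).as_matrix()@R0) for t in ths]
NN=np.array([.6545,-.112,.1495])
if __name__=="__main__": show(arc(NN,[float(a) for a in sys.argv[1:]],-GY))
E
python3 arc.py 2 5 8 13 18 24 30 36
```

```text
-0.0000 -0.0016 0.0054 2.0 -0.0 0.0 | err 0.00 q [-17  49  58 -14 126  74] dq 2
-0.0000 -0.0044 0.0135 5.0 -0.0 0.0 | err 0.00 q [-17  48  60 -13 123  75] dq 4
-0.0000 -0.0076 0.0214 8.0 -0.0 0.0 | err 0.00 q [-17  46  63 -12 119  75] dq 4
-0.0000 -0.0139 0.0341 13.0 -0.0 0.0 | err 0.00 q [-18  44  67 -11 112  76] dq 7
-0.0000 -0.0212 0.0463 18.0 -0.0 0.0 | err 0.00 q [-18  41  72 -10 105  76] dq 7
-0.0000 -0.0314 0.0599 24.0 -0.0 0.0 | err 0.00 q [-19  39  77  -8  97  76] dq 8
-0.0000 -0.0430 0.0724 30.0 -0.0 0.0 | err 0.00 q [-20  36  82  -7  88  76] dq 9
-0.0000 -0.0558 0.0837 36.0 -0.0 0.0 | err 0.00 q [-21  34  87  -6  79  75] dq 9
```

```bash
python3 -m jog '0 -0.0016 0.0054 2 0 0 0; 0 -0.0044 0.0135 5 0 0 0; 0 -0.0076 0.0214 8 0 0 0; 0 -0.0076 0.0214 8 0 0 0'; python3 -c "
from h import *
s=read_state();print(s['force'],s['moment'],s['opening'])"; python3 arc.py 5 10 15 20 25 30 30
```

```text
time_s: 9.78
position: [0.5199, -0.1038, 0.2403]
tcp_rot: [[-0.061, -0.655, -0.754], [-0.998, 0.041, 0.045], [0.001, 0.755, -0.656]]
force: [4.3, -0.8, 1.1]
opening: 0.072
[ 4.2951 -0.818   1.1195] [-0.0011 -0.7317  0.0509] 0.07241699381179517
-0.0000 -0.0043 0.0135 5.0 -0.0 0.0 | err 0.00 q [-18  44  67 -11 112  76] dq 7
-0.0000 -0.0097 0.0266 10.0 -0.0 0.0 | err 0.00 q [-18  41  72 -10 105  76] dq 7
-0.0000 -0.0163 0.0392 15.0 -0.0 0.0 | err 0.00 q [-19  39  76  -9  98  76] dq 7
-0.0000 -0.0239 0.0511 20.0 -0.0 0.0 | err 0.00 q [-19  37  80  -8  91  76] dq 7
-0.0001 -0.0326 0.0624 25.0 -0.0 0.0 | err 0.00 q [-20  35  85  -7  83  76] dq 7
-0.0001 -0.0421 0.0728 30.0 -0.0 0.0 | err 0.00 q [-21  34  89  -6  76  75] dq 8
-0.0001 -0.0421 0.0728 30.0 -0.0 0.0 | err 0.00 q [-21  34  89  -6  76  75] dq 0
```

```bash
python3 -m jog '0 -0.0043 0.0135 5 0 0 0; 0 -0.0097 0.0266 10 0 0 0; 0 -0.0163 0.0392 15 0 0 0; 0 -0.0239 0.0511 20 0 0 0; 0 -0.0326 0.0624 25 0 0 0; 0 -0.042 0.0728 30 0 0 0; 0 -0.042 0.0728 30 0 0 0'; python3 -c "
from h import *
s=read_state();print(s['force'],s['moment'],s['opening'])"; python3 arc.py 5 10 15 20 25 27 30
```

```text
time_s: 10.65
position: [0.4931, -0.1024, 0.1607]
tcp_rot: [[-0.061, -0.944, -0.324], [-0.998, 0.058, 0.019], [0.001, 0.325, -0.946]]
force: [3.5, 0.0, 3.0]
opening: 0.076
[3.5105 0.0479 2.9797] [ 0.0223 -0.603   0.0392] 0.07569260810116828
-0.0000 -0.0043 0.0135 5.0 -0.0 0.0 | err 0.00 q [-22  32  93  -5  68  74] dq 8
-0.0000 -0.0097 0.0265 10.0 -0.0 0.0 | err 0.00 q [-23  32  97  -3  60  73] dq 8
-0.0000 -0.0162 0.0391 15.0 -0.0 0.0 | err 0.00 q [-23  31 101  -2  52  71] dq 8
-0.0001 -0.0238 0.0510 20.0 -0.0 0.0 | err 0.00 q [-24  31 105   0  43  69] dq 9
-0.0001 -0.0324 0.0622 25.0 -0.0 0.0 | err 0.00 q [-25  31 109   4  34  65] dq 9
-0.0001 -0.0361 0.0665 27.0 -0.0 0.0 | err 0.00 q [-26  32 110   6  31  63] dq 4
-0.0001 -0.0420 0.0727 30.0 -0.0 0.0 | err 0.00 q [-26  32 112  10  25  59] dq 5
```

```bash
python3 -m jog '0 -0.0043 0.0135 5 0 0 0; 0 -0.0097 0.0266 10 0 0 0; 0 -0.0163 0.0392 15 0 0 0; 0 -0.0239 0.0511 20 0 0 0; 0 -0.0324 0.0622 25 0 0 0; 0 -0.0361 0.0665 27 0 0 0; 0 -0.0361 0.0665 27 0 0 0;0 -0.0361 0.0665 27 0 0 0'; python3 -c "
from h import *
s=read_state();print(s['force'],s['moment'],s['opening'])
save('scene','s6.png'); a=cv2.imread('pics/s6.png')[160:320,230:390]; cv2.imwrite('pics/s6z.png',cv2.resize(a,None,fx=3.7,fy=3.7,interpolation=cv2.INTER_CUBIC))
"; python3 look.py w6; python3 arc.py -1.5 -3
```

```text
time_s: 11.65
position: [0.5057, -0.1035, 0.0863]
tcp_rot: [[-0.061, -0.989, 0.138], [-0.998, 0.06, -0.01], [0.002, -0.138, -0.99]]
force: [4.4, -0.4, 4.8]
opening: 0.072
[ 4.3696 -0.396   4.7615] [ 0.0202 -0.7624  0.0322] 0.07196266293730025
11.7 [ 0.5057 -0.1035  0.0863] [-25.7921  31.7372 110.3103   5.7232  30.6857  62.9543]
0.0000 0.0010 -0.0041 -1.5 -0.0 -0.0 | err 0.00 q [-25  31 109   4  34  65] dq 3
0.0000 0.0020 -0.0082 -3.0 -0.0 -0.0 | err 0.00 q [-25  31 108   3  36  66] dq 3
```

View pics/s6z.png

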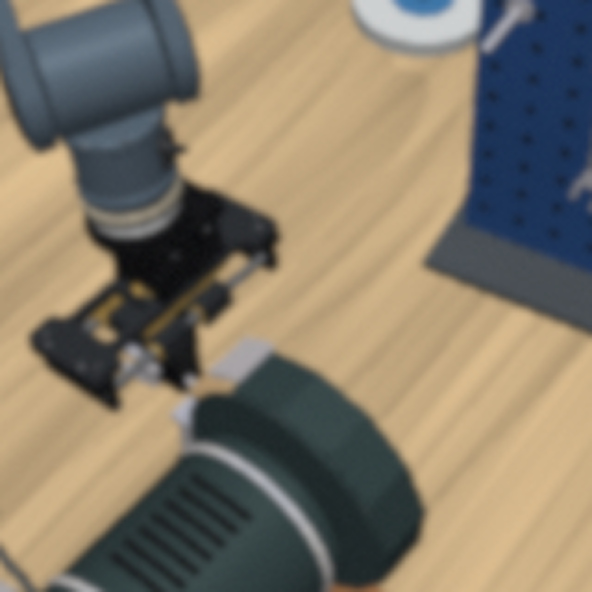

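View pics/w6.png

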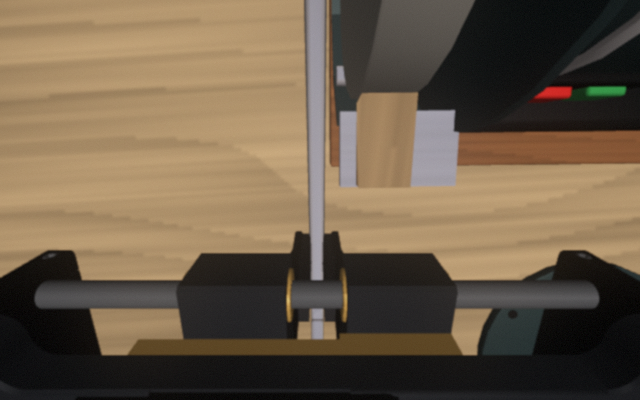

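```bash
cat > sh.py <<'E'
from plan import *
import sys
def shank(t):
    s,d=pickle.load(open(t+".pkl","rb")); R0=np.array(s["tcp_rot"]);p0=np.array(s["position"]); out=[]
    for v in range(5,225,6):
        r=d[v,300:335]; m=np.median(d[v,313:322]); k=(r>0)&(abs(r-m)<.008)&(m<.32); us=np.arange(300,335)[k]
        if len(us)>5: out.append(world("wrist",us.mean(),v,np.median(r[k]),s))
    out=np.array(out); a=np.linalg.svd(out-out.mean(0))[2][0]; a*=np.sign(a[0])
    return out,a,R0,p0
for t in sys.argv[1:]:
    o,a,R0,p0=shank(t); er=np.degrees(np.arctan2(a[2],np.hypot(a[0],a[1]))); b=R0.T@a
    # perpendicular offset of line from TCP
    w=o.mean(0)-p0; w-=a*(w@a)
    print(t,len(o),"er %.1f yaw %.1f"%(er,np.degrees(np.arctan2(a[1],a[0]))),"tool dir",b,"delta %.1f"%np.degrees(np.arctan2(b[1],b[2])),"off tool",R0.T@w)
E
python3 sh.py w5 w6
```

```text
w5 37 er -42.0 yaw -3.4 tool dir [-0.0013 -0.9647 -0.2634] delta -105.3 off tool [-0.0014  0.0019 -0.0071]
w6 37 er 22.3 yaw -3.2 tool dir [-0.0043 -0.9689 -0.2476] delta -104.3 off tool [-0.0014  0.0018 -0.0072]
```

```bash
python3 -m jog '0 0.001 -0.0041 -1.5 0 0 0; 0 0.0014 -0.0054 -2 0 0 0; 0 0.0014 -0.0054 -2 0 0 0'; python3 -c "
from h import *
s=read_state();print(s['force'],s['moment'],s['opening'])"
```

```text
time_s: 12.12
position: [0.5036, -0.1032, 0.0912]
tcp_rot: [[-0.061, -0.993, 0.104], [-0.998, 0.06, -0.008], [0.002, -0.104, -0.995]]
force: [6.5, 0.9, 2.6]
opening: 0.073
[6.5434 0.8634 2.5943] [ 0.0328 -1.0278 -0.0264] 0.07327581498577948
```

```bash
python3 -m jog '0 -0.001 0 0 0 0 0; 0 -0.001 0 0 0 0 0'; python3 -c "
from h import *
s=read_state();print(s['force'],s['moment'],s['opening'])"
```

```text
time_s: 12.38
position: [0.5037, -0.103, 0.0909]
tcp_rot: [[-0.061, -0.993, 0.102], [-0.998, 0.061, -0.007], [0.001, -0.102, -0.995]]
force: [6.1, -0.3, 1.7]
opening: 0.075
[ 6.0667 -0.2701  1.7309] [ 0.0006 -0.8722  0.0164] 0.07493527223177462
```

```bash
python3 -m jog '0 -0.0015 0 0 0 0 0; 0 -0.002 0 0 0 0 0; 0 -0.002 0 0 0 0 0'; python3 -c "
from h import *
s=read_state();print(s['force'],s['moment'],s['opening'])"
```

```text
time_s: 12.75
position: [0.5039, -0.1024, 0.0907]
tcp_rot: [[-0.061, -0.993, 0.099], [-0.998, 0.061, -0.006], [-0.0, -0.099, -0.995]]
force: [2.9, -0.4, 2.8]
opening: 0.079
[ 2.9386 -0.4056  2.782 ] [-0.0009 -0.3835 -0.0559] 0.0786527616300491
```

```bash
python3 -m jog '0 -0.001 -0.0015 0 0 0 0; 0 -0.001 -0.0015 0 0 0 0'; python3 -c "
from h import *
s=read_state();print(s['force'],s['moment'],s['opening'])"
```

```text
time_s: 13.0
position: [0.5036, -0.102, 0.0919]
tcp_rot: [[-0.061, -0.993, 0.096], [-0.998, 0.061, -0.005], [-0.001, -0.097, -0.995]]
force: [0.0, -0.3, 0.1]
opening: 0.073
[ 0.0078 -0.284   0.0565] [0.033  0.147  0.0317] 0.07339962338059036
```

```bash
python3 -m jog '-0.004 0 0 0 0 0 0; -0.008 0 0 0 0 0 0; -0.014 0 0 0 0 0 0; -0.014 0 0 0 0 0 0'; python3 -c "
from h import *
s=read_state();print(s['force'],s['moment'],s['opening'])"
```

```text
time_s: 13.5
position: [0.5052, -0.0881, 0.0922]
tcp_rot: [[-0.061, -0.993, 0.098], [-0.998, 0.061, -0.006], [-0.0, -0.098, -0.995]]
force: [-3.5, -3.5, -0.9]
opening: 0.079
[-3.5377 -3.4665 -0.8759] [-0.3818  0.8157 -0.4104] 0.07934532401485617
```

```bash
python3 -m jog '-0.003 0.0005 0 0 0 0 0; -0.006 0.0005 0 0 0 0 0; -0.006 0.0005 0 0 0 0 0'; python3 -c "
from h import *
s=read_state();print(s['force'],s['moment'],s['opening'])"; python3 look.py w7;python3 sh.py w7
```

```text
time_s: 13.88
position: [0.506, -0.0828, 0.0925]
tcp_rot: [[-0.061, -0.993, 0.1], [-0.998, 0.061, -0.007], [0.0, -0.1, -0.995]]
force: [-3.4, -3.8, -1.0]
opening: 0.078
[-3.4255 -3.8287 -0.9876] [-0.476   0.6197 -0.4812] 0.07821976941441174
13.875 [ 0.506  -0.0828  0.0925] [-22.985   31.2788 108.8823   3.3472  34.4509  67.8608]
w7 37 er -44.4 yaw -2.2 tool dir [-0.0162 -0.6403  0.7679] delta -39.8 off tool [-0.0009 -0.0042 -0.0035]
```

View pics/w7.png

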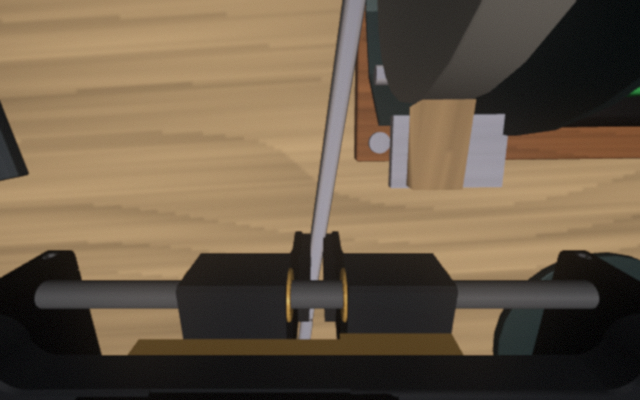

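Run:
```python
from h import *
import pickle
s,d=pickle.load(open("w7.pkl","rb"))
for v in range(5,235,20): print(v,[ "%.3f"%d[v,u] for u in range(302,332,2)])
save("top","t7.png"); a=cv2.imread('pics/t7.png')[140:240,340:460]; cv2.imwrite('pics/t7z.png',cv2.resize(a,None,fx=5,fy=5,interpolation=cv2.INTER_CUBIC))
```

```text
5 ['0.243', '0.243', '0.244', '0.243', '0.243', '0.244', '0.244', '0.244', '0.243', '0.243', '0.243', '0.245', '0.244', '0.245', '0.245']
25 ['0.247', '0.246', '0.247', '0.247', '0.247', '0.247', '0.246', '0.247', '0.247', '0.245', '0.247', '0.245', '0.247', '0.245', '0.246']
45 ['0.249', '0.248', '0.250', '0.249', '0.250', '0.249', '0.249', '0.249', '0.249', '0.249', '0.250', '0.249', '0.249', '0.250', '0.249']
65 ['0.252', '0.252', '0.253', '0.252', '0.252', '0.252', '0.254', '0.252', '0.253', '0.252', '0.253', '0.000', '0.253', '0.252', '0.255']
85 ['0.256', '0.256', '0.256', '0.256', '0.255', '0.256', '0.257', '0.255', '0.255', '0.256', '0.255', '0.255', '0.255', '0.256', '0.256']
105 ['0.260', '0.259', '0.259', '0.260', '0.259', '0.258', '0.259', '0.259', '0.259', '0.261', '0.258', '0.260', '0.259', '0.139', '0.134']
125 ['0.263', '0.263', '0.262', '0.263', '0.262', '0.263', '0.263', '0.262', '0.264', '0.262', '0.262', '0.262', '0.142', '0.139', '0.138']
145 ['0.267', '0.266', '0.265', '0.265', '0.266', '0.264', '0.266', '0.266', '0.265', '0.266', '0.265', '0.146', '0.144', '0.143', '0.144']
165 ['0.271', '0.270', '0.268', '0.269', '0.269', '0.269', '0.270', '0.269', '0.269', '0.152', '0.149', '0.148', '0.148', '0.149', '0.149']
185 ['0.272', '0.274', '0.272', '0.274', '0.274', '0.273', '0.272', '0.273', '0.160', '0.154', '0.154', '0.153', '0.153', '0.153', '0.154']
205 ['0.277', '0.277', '0.277', '0.278', '0.278', '0.276', '0.174', '0.163', '0.161', '0.160', '0.162', '0.161', '0.161', '0.161', '0.162']
225 ['0.279', '0.281', '0.281', '0.281', '0.282', '0.173', '0.169', '0.168', '0.167', '0.167', '0.168', '0.168', '0.170', '0.280', '0.281']
```

View pics/t7z.png

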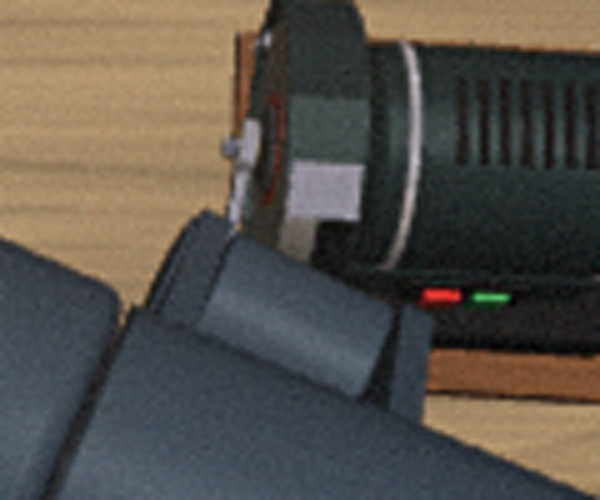

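```bash
python3 -m jog '0.005 -0.0005 0 0 0 0 0; 0.01 -0.0005 0 0 0 0 0; 0.017 -0.0005 0 0 0 -3 0; 0.018 -0.0005 0 0 0 -6 0; 0.018 -0.0005 0 0 0 -6 0'; python3 -c "
from h import *
s=read_state();print(s['force'],s['moment'],s['opening'])"; python3 look.py w8
```

```text
time_s: 14.6
position: [0.5039, -0.1005, 0.0919]
tcp_rot: [[0.043, -0.994, 0.097], [-0.999, -0.044, -0.005], [0.009, -0.097, -0.995]]
force: [-4.7, -1.1, -1.6]
opening: 0.081
[-4.7411 -1.0841 -1.5541] [-0.235   1.0441 -0.4192] 0.08111218415866729
14.6 [ 0.5039 -0.1005  0.0919] [-25.0659  31.4447 108.5772   3.6655  34.8782  59.5392]
```

View pics/w8.png

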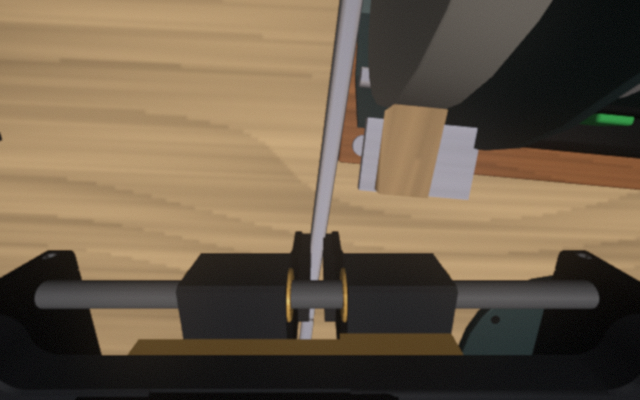

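```bash
cat > ln.py <<'E'
from plan import *
import sys
for t in sys.argv[1:]:
    s,d=pickle.load(open(t+".pkl","rb")); out=[]
    for v in range(2,225,6):
        r=d[v,295:365]; k=(r>0)&(r<.118+.00028*v); us=np.arange(295,365)[k]
        if len(us)>5: out.append(world("wrist",us.mean(),v,np.median(r[k]),s))
    o=np.array(out); a=np.linalg.svd(o-o.mean(0))[2][0]; a*=np.sign(a[0]);b=np.array(s["tcp_rot"]).T@a
    px=o.mean(0)+a*(.655-o.mean(0)[0])/a[0]
    print(t,len(o),"mean",o.mean(0),"dir",a,"er %.1f"%np.degrees(np.arcsin(a[2])),"yaw %.1f"%np.degrees(np.arctan2(a[1],a[0])),"at x=.655:",px,"tooldir",b)
E
python3 ln.py w6 w7 w8
python3 -m jog '0 0.0015 0 0 0 0 0; 0 0.0025 0 0 0 0 0; 0 0.0025 0 0 0 0 0'; python3 -c "
from h import *
s=read_state();print(s['force'],s['moment'],s['opening'])"
```

```text
w6 38 mean [ 0.5748 -0.1118  0.1314] dir [ 0.9417 -0.1209  0.314 ] er 18.3 yaw -7.3 at x=.655: [ 0.655  -0.1221  0.1581] tooldir [ 0.0639 -0.9816 -0.18  ]
w7 38 mean [ 0.576  -0.094   0.1261] dir [ 0.9232 -0.1755  0.342 ] er 20.0 yaw -10.8 at x=.655: [ 0.655  -0.109   0.1554] tooldir [ 0.1186 -0.9618 -0.2468]
w8 38 mean [ 0.5748 -0.1042  0.1259] dir [ 0.9379 -0.0424  0.3442] er 20.1 yaw -2.6 at x=.655: [ 0.655  -0.1079  0.1553] tooldir [ 0.0857 -0.964  -0.2516]
time_s: 15.02
position: [0.5035, -0.1012, 0.0925]
tcp_rot: [[0.043, -0.994, 0.101], [-0.999, -0.044, -0.007], [0.011, -0.101, -0.995]]
force: [-2.2, -2.2, -1.9]
opening: 0.073
[-2.1936 -2.1579 -1.8999] [-0.2263  0.6799 -0.4323] 0.07338713366399581
```

```bash
python3 -m jog '-0.001 0.0008 0 0 0 -2 0; -0.002 0.0008 -0.001 0 0 -4 0; -0.003 0.0008 0.001 0 0 -4 0; -0.004 0.0008 -0.001 0 0 -4 0; -0.004 0.0008 0 0 0 -4 0'; python3 -c "
from h import *
s=read_state();print(s['force'],s['moment'],s['opening'])"; python3 look.py w9;python3 ln.py w9
```

```text
time_s: 15.65
position: [0.5036, -0.0975, 0.0928]
tcp_rot: [[0.112, -0.988, 0.104], [-0.994, -0.113, -0.008], [0.02, -0.102, -0.995]]
force: [2.6, -4.9, -0.3]
opening: 0.081
[ 2.6434 -4.8885 -0.3296] [-0.5154 -0.2694 -0.5836] 0.08130530599800233
15.65 [ 0.5036 -0.0975  0.0928] [-24.7493  31.2181 108.997    3.6932  34.2458  55.8148]
w9 32 mean [ 0.568  -0.1     0.1237] dir [ 0.9407 -0.0601  0.334 ] er 19.5 yaw -3.7 at x=.655: [ 0.655  -0.1055  0.1546] tooldir [ 0.1715 -0.9569 -0.2342]
```

```bash
python3 -m jog '-0.001 -0.001 0 0 0 -1 0; -0.002 -0.001 -0.001 0 0 -2 0; -0.003 -0.001 0.001 0 0 -2 0; -0.004 -0.001 -0.001 0 0 -2 0; -0.004 -0.001 0 0 0 -2 0'; python3 -c "
from h import *
s=read_state();print(s['force'],s['moment'],s['opening'])"; python3 look.py w10;python3 ln.py w10
```

```text
time_s: 16.32
position: [0.503, -0.0928, 0.0924]
tcp_rot: [[0.147, -0.984, 0.101], [-0.989, -0.148, -0.007], [0.022, -0.099, -0.995]]
force: [3.0, -2.9, 0.2]
opening: 0.082
[ 2.987  -2.8878  0.2208] [-0.2015 -0.3919 -0.3369] 0.08187141052033843
16.325 [ 0.503  -0.0928  0.0924] [-24.2614  31.2145 109.1006   3.6035  34.2724  54.3464]
w10 24 mean [ 0.5577 -0.0956  0.1192] dir [ 0.9378 -0.0782  0.3383] er 19.8 yaw -4.8 at x=.655: [ 0.655  -0.1037  0.1543] tooldir [ 0.2224 -0.9447 -0.241 ]
```

View pics/w10.png

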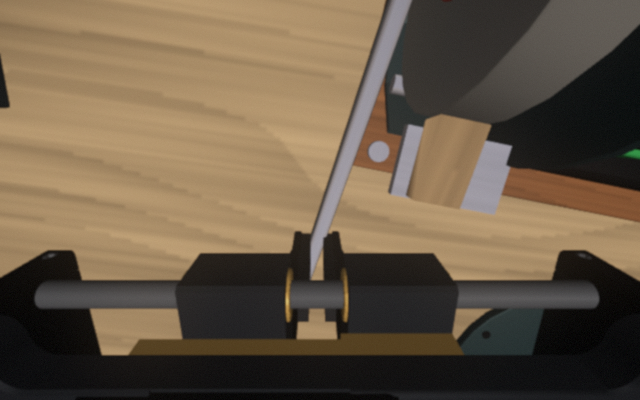

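```bash
python3 -m jog '-0.001 -0.001 0 0 0 -1 0; -0.002 -0.0015 -0.001 0 0 -2 0; -0.003 -0.0015 0.001 0 0 -2 0; -0.004 -0.0015 -0.001 0 0 -2 0; -0.005 -0.0015 0 0 0 -2 0'; python3 -c "
from h import *
s=read_state();print(s['force'],s['moment'],s['opening'])"; python3 look.py w11;python3 ln.py w11
```

```text
time_s: 17.0
position: [0.5037, -0.0878, 0.0924]
tcp_rot: [[0.181, -0.978, 0.101], [-0.983, -0.182, -0.007], [0.025, -0.098, -0.995]]
force: [3.1, -3.4, -0.3]
opening: 0.085
[ 3.0725 -3.4477 -0.2639] [-0.3715 -0.3293 -0.3879] 0.08458886968272888
17.0 [ 0.5037 -0.0878  0.0924] [-23.659   31.2002 109.1345   3.4941  34.2318  53.0568]
w11 18 mean [ 0.5504 -0.0908  0.1162] dir [ 0.9371 -0.105   0.333 ] er 19.5 yaw -6.4 at x=.655: [ 0.655  -0.1025  0.1534] tooldir [ 0.281  -0.9303 -0.2357]
```

```bash
python3 -m jog '0.002 -0.001 0 0 0 -2 0; 0.004 -0.002 0 0 0 -3 0; 0.004 -0.002 0 0 0 -3 0'; python3 -c "
from h import *
s=read_state();print(s['force'],s['moment'],s['opening'])"; python3 look.py w12;python3 ln.py w12
```

```text
time_s: 17.42
position: [0.5038, -0.0905, 0.0917]
tcp_rot: [[0.232, -0.968, 0.095], [-0.972, -0.234, -0.005], [0.027, -0.092, -0.995]]
force: [-2.8, -2.4, -1.4]
opening: 0.088
[-2.7973 -2.4258 -1.4434] [-0.2274  0.6587 -0.3863] 0.08785852400430061
17.425 [ 0.5038 -0.0905  0.0917] [-23.948   31.3806 108.8024   3.4831  34.7512  49.7663]
w12 16 mean [ 0.5481 -0.092   0.1146] dir [ 0.9398 -0.0874  0.3303] er 19.3 yaw -5.3 at x=.655: [ 0.655  -0.1019  0.1522] tooldir [ 0.3122 -0.9196 -0.2387]
```

```bash
python3 -m jog '-0.001 0.001 0 0 0 -1 0; -0.002 0.001 -0.0005 0 0 -2 0; -0.003 0.001 0.0005 0 0 -2 0; -0.003 0.001 0 0 0 -2 0'; python3 -c "
from h import *
s=read_state();print(s['force'],s['moment'],s['opening'])"; python3 look.py w13;python3 ln.py w13
python3 - <<'E'
from h import *
save("top","t13.png"); a=cv2.imread('pics/t13.png')[140:240,340:460]; cv2.imwrite('pics/t13z.png',cv2.resize(a,None,fx=5,fy=5,interpolation=cv2.INTER_CUBIC))
E
```

```text
time_s: 17.98
position: [0.504, -0.0883, 0.0922]
tcp_rot: [[0.266, -0.959, 0.099], [-0.963, -0.268, -0.006], [0.033, -0.094, -0.995]]
force: [-3.1, -2.5, -1.4]
opening: 0.079
[-3.0698 -2.4673 -1.4111] [-0.1663  0.7255 -0.3418] 0.0792376241339001
17.975 [ 0.504  -0.0883  0.0922] [-23.7002  31.2702 109.0014   3.4871  34.4062  48.0036]
w13 14 mean [ 0.5454 -0.0894  0.1136] dir [ 0.9418 -0.0964  0.322 ] er 18.8 yaw -5.8 at x=.655: [ 0.655  -0.1007  0.1511] tooldir [ 0.3537 -0.9076 -0.2261]
```

View pics/t13z.png

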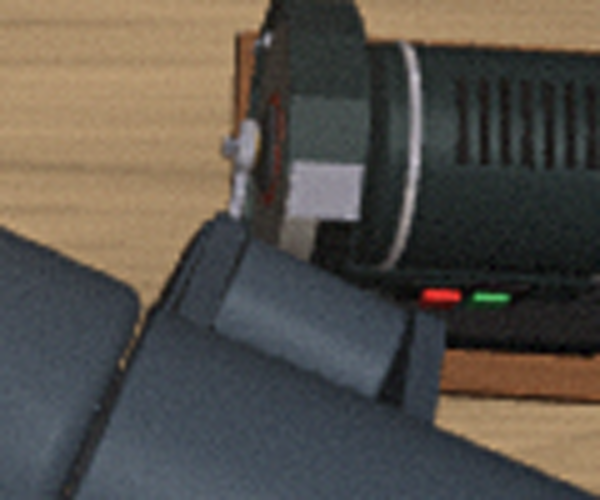

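View pics/w13.png

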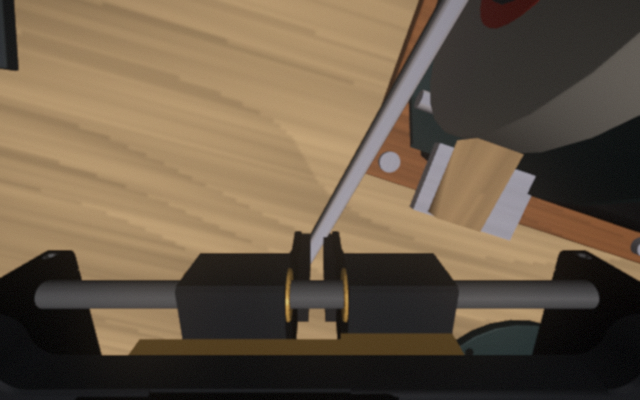

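```bash
python3 -m jog '-0.001 0.001 0 0 0 0 0; -0.002 0.001 -0.0005 0 0 -1 0; -0.003 0.001 0.0005 0 0 -1 0; -0.003 0.001 0 0 0 -1 0'; python3 -c "
from h import *
s=read_state();print(s['force'],s['moment'],s['opening'])"; python3 look.py w14;python3 ln.py w14
```

```text
time_s: 18.58
position: [0.5039, -0.0864, 0.0926]
tcp_rot: [[0.282, -0.954, 0.103], [-0.959, -0.285, -0.008], [0.037, -0.097, -0.995]]
force: [0.8, -2.4, -0.3]
opening: 0.069
[ 0.7986 -2.3912 -0.2894] [-0.2466 -0.051  -0.2565] 0.06851087755532825
18.575 [ 0.5039 -0.0864  0.0926] [-23.4871  31.158  109.2187   3.4918  34.0663  47.2052]
w14 13 mean [ 0.5436 -0.0873  0.1124] dir [ 0.9464 -0.1102  0.3036] er 17.7 yaw -6.6 at x=.655: [ 0.655  -0.1003  0.1481] tooldir [ 0.3839 -0.9007 -0.2035]
```

```bash
sed -i 's/295:365/295:500/;s/np.arange(295,365)/np.arange(295,500)/' ln.py; python3 ln.py w9 w10 w11 w12 w13 w14
```

```text
w9 38 mean [ 0.5755 -0.1223  0.1533] dir [ 0.7941 -0.0573  0.6051] er 37.2 yaw -4.1 at x=.655: [ 0.655  -0.128   0.2139] tooldir [ 0.1576 -0.8401 -0.519 ]
w10 38 mean [ 0.5785 -0.1206  0.1484] dir [ 0.9183 -0.0334  0.3944] er 23.2 yaw -2.1 at x=.655: [ 0.655  -0.1233  0.1812] tooldir [ 0.1765 -0.9378 -0.299 ]
w11 38 mean [ 0.5827 -0.1173  0.1448] dir [0.9985 0.0002 0.0546] er 3.1 yaw 0.0 at x=.655: [ 0.655  -0.1173  0.1488] tooldir [ 0.1816 -0.9823  0.0467]
w12 38 mean [ 0.5858 -0.1173  0.1451] dir [ 0.9769  0.1065 -0.1853] er -10.7 yaw 6.2 at x=.655: [ 0.655  -0.1097  0.132 ] tooldir [ 0.1185 -0.9535  0.2773]
w13 38 mean [ 0.5874 -0.1139  0.143 ] dir [ 0.972   0.1279 -0.1973] er -11.4 yaw 7.5 at x=.655: [ 0.655  -0.105   0.1293] tooldir [ 0.1287 -0.9477  0.2922]
w14 38 mean [ 0.588  -0.1115  0.1419] dir [ 0.9703  0.1515 -0.1884] er -10.9 yaw 8.9 at x=.655: [ 0.655  -0.101   0.1288] tooldir [ 0.1218 -0.9504  0.2863]
```

```bash
cat > ln.py <<'E'
from plan import *
import sys
def line(t):
    s,d=pickle.load(open(t+".pkl","rb")); out=[]; uc=318.;dep=None;hist=[]
    for v in range(228,2,-4):
        lo=int(uc)-14; r=d[v,lo:lo+29]; k=(r>0)&(r<(.20 if dep is None else dep+.006))&(r>(.1 if dep is None else dep-.02))
        us=np.arange(lo,lo+29)[k]
        if len(us)<4: continue
        us=us[abs(us-np.median(us))<9]
        u=us.mean(); dep=np.median(r[k]); hist.append((v,u)); out.append(world("wrist",u,v,dep,s))
        if len(hist)>3: 
            a=np.polyfit(*zip(*hist[-12:]),1); uc=np.polyval(a,v-4)
        else: uc=u
    o=np.array(out)
    for _ in range(3):
        m=o.mean(0);a=np.linalg.svd(o-m)[2][0]; w=o-m; res=np.linalg.norm(w-np.outer(w@a,a),axis=1); o=o[res<max(.0015,2.5*np.median(res))]
    return s,o,a*np.sign(a[0])
if __name__=="__main__":
  for t in sys.argv[1:]:
    s,o,a=line(t);b=np.array(s["tcp_rot"]).T@a
    px=o.mean(0)+a*(.655-o.mean(0)[0])/a[0]
    w=np.array(s["position"])-o.mean(0); off=np.array(s["tcp_rot"]).T@(-(w-a*(w@a)))
    print(t,len(o),"er %.1f"%np.degrees(np.arcsin(a[2])),"yaw %.1f"%np.degrees(np.arctan2(a[1],a[0])),"at x=.655:",px,"tooldir",b,"offs",off)
E
python3 ln.py w6 w7 w8 w9 w10 w11 w12 w13 w14
```

```text
w6 57 er 22.3 yaw -3.1 at x=.655: [ 0.655  -0.1103  0.1554] tooldir [-0.0055 -0.9688 -0.248 ] offs [-0.0013  0.0018 -0.007 ]
w7 57 er 20.1 yaw -10.7 at x=.655: [ 0.655  -0.1089  0.1554] tooldir [ 0.1168 -0.9617 -0.248 ] offs [-0.0022  0.0015 -0.007 ]
w8 57 er 20.2 yaw -3.9 at x=.655: [ 0.655  -0.1089  0.1554] tooldir [ 0.1076 -0.9614 -0.2531] offs [-0.0022  0.0016 -0.007 ]
w9 57 er 20.0 yaw -5.0 at x=.655: [ 0.655  -0.1084  0.1555] tooldir [ 0.1935 -0.9508 -0.2419] offs [-0.0027  0.0012 -0.0069]
w10 57 er 20.3 yaw -6.8 at x=.655: [ 0.655  -0.1079  0.1556] tooldir [ 0.254  -0.9344 -0.2497] offs [-0.0033  0.0007 -0.0061]
w11 57 er 20.3 yaw -8.8 at x=.655: [ 0.655  -0.1077  0.1556] tooldir [ 0.3167 -0.915  -0.2501] offs [-0.0038  0.0004 -0.0061]
w12 57 er 20.5 yaw -7.9 at x=.655: [ 0.655  -0.1077  0.1554] tooldir [ 0.3502 -0.8998 -0.2602] offs [-0.0042  0.0001 -0.006 ]
w13 57 er 20.5 yaw -8.8 at x=.655: [ 0.655  -0.1074  0.1554] tooldir [ 0.3957 -0.8823 -0.2548] offs [-0.0046 -0.0004 -0.0058]
w14 57 er 20.5 yaw -9.8 at x=.655: [ 0.655  -0.1073  0.1554] tooldir [ 0.4258 -0.8688 -0.2526] offs [-0.0051 -0.001  -0.0051]
```

Run:
```python
from plan import *
p=np.array([.5039,-.0983,.0924]); R=axes(-GY,vec(GX,-84.6)); show([(p,R)])
```

```text
0.0114 0.0034 0.0004 -0.5 -0.2 20.0 | err 0.00 q [-25  31 108   3  35  66] dq 19
```

```bash
python3 -m jog '0.004 0.0013 0 0 0 7 0; 0.009 0.0025 0 0 0 14 0; 0.0114 0.0034 0 0 0 20 0; 0.0114 0.0034 0 0 0 20 0; 0.0114 0.0034 0 0 0 20 0.15; 0.0114 0.0034 0 0 0 20 0.25;0.0114 0.0034 0 0 0 20 0.25; 0.0114 0.0034 0 0 0 20 0.25'; python3 look.py w15;python3 ln.py w15; python3 -c "
from h import *
F=[];M=[]
for i in range(4): s=read_state();F.append(s['force']);M.append(s['moment']);capture('top')
print(np.mean(F,0),np.mean(M,0),s['opening'])"
```

```text
time_s: 19.62
position: [0.5027, -0.0979, 0.0922]
tcp_rot: [[-0.061, -0.993, 0.101], [-0.998, 0.061, -0.007], [0.0, -0.101, -0.995]]
force: [-0.3, 0.1, 0.3]
opening: 0.245
19.625 [ 0.5027 -0.0979  0.0922] [-24.8345  31.2767 108.977    3.676   34.4044  65.7187]
w15 57 er 20.2 yaw -5.8 at x=.655: [ 0.655  -0.1086  0.1554] tooldir [ 0.0376 -0.9677 -0.2492] offs [-0.0047  0.0014 -0.0063]
[-0.1268 -0.0113 -0.3129] [0.0056 0.094  0.0102] 0.24207999383009363
```

View pics/w15.png

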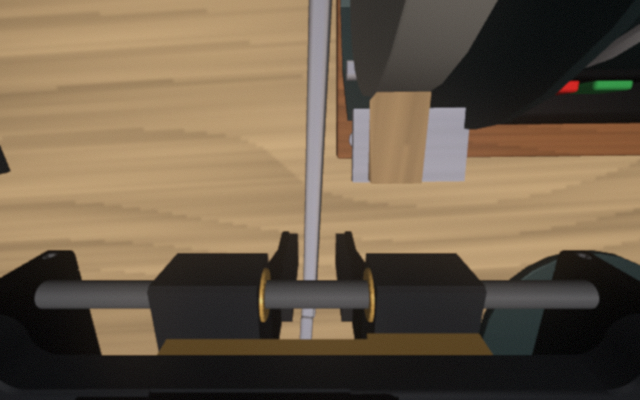

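```bash
python3 -m jog '-0.002 0 0 0 0 1.5 0.25; -0.0034 0 0 0 0 2.5 0.25; -0.0034 0 0 0 0 2.5 0.1; -0.0034 0 0 0 0 2.5 0; -0.0034 0 0 0 0 2.5 0; -0.0034 0 0 0 0 2.5 0'; python3 look.py w16;python3 ln.py w16
cat > fm.py <<'E'
from h import *
F=[];M=[]
for i in range(4): s=read_state();F.append(s['force']);M.append(s['moment']);capture('top')
print(s["time_s"],"F",np.mean(F,0),"M",np.mean(M,0),s['opening'])
E
python3 fm.py
```

```text
time_s: 20.62
position: [0.5028, -0.0945, 0.0922]
tcp_rot: [[-0.104, -0.989, 0.1], [-0.995, 0.104, -0.007], [-0.004, -0.1, -0.995]]
force: [0.4, -0.0, -0.2]
opening: 0.071
20.625 [ 0.5028 -0.0945  0.0922] [-24.4489  31.2537 109.0496   3.6153  34.3523  68.6624]
w16 57 er 20.2 yaw -5.8 at x=.655: [ 0.655  -0.1087  0.1554] tooldir [-0.0047 -0.9683 -0.2499] offs [-0.0012  0.0016 -0.0062]
20.825 F [ 0.0821  0.1334 -0.2903] M [0.0453 0.0732 0.0325] 0.07437577177681884
```

```bash
python3 -m jog '0 0 -0.0007 0 0 -1 0; 0 0 -0.0007 0 0 -2 0; 0 0 -0.0007 0 0 -3 0; 0 0 -0.0007 0 0 -4 0;0 0 -0.0007 0 0 -4 0'; python3 look.py w17;python3 ln.py w17;python3 fm.py
```

```text
time_s: 21.5
position: [0.5026, -0.0945, 0.0929]
tcp_rot: [[-0.035, -0.994, 0.1], [-0.999, 0.035, -0.006], [0.003, -0.1, -0.995]]
force: [-1.5, -0.7, -0.7]
opening: 0.069
21.5 [ 0.5026 -0.0945  0.0929] [-24.4609  31.177  109.0396   3.607   34.4527  64.671 ]
w17 57 er 20.0 yaw -5.8 at x=.655: [ 0.655  -0.1084  0.1554] tooldir [ 0.063  -0.9673 -0.2456] offs [-0.0017  0.0015 -0.0063]
21.7 F [-0.8728 -1.1734 -0.148 ] M [-0.1262  0.2137 -0.2134] 0.07100039222670611
```

```bash
python3 -m jog '0 0 -0.001 0 0 -1 0; 0 0 -0.0015 0 0 -2 0; 0 0 -0.0015 0 0 -4 0; 0 0 -0.0015 0 0 -4 0'; python3 look.py w18;python3 ln.py w18;python3 fm.py
```

```text
time_s: 22.25
position: [0.5022, -0.0944, 0.0943]
tcp_rot: [[0.035, -0.994, 0.1], [-0.999, -0.035, -0.006], [0.01, -0.099, -0.995]]
force: [-1.7, -2.0, -0.8]
opening: 0.072
22.25 [ 0.5022 -0.0944  0.0943] [-24.4666  31.0068 109.0204   3.5859  34.6694  60.6726]
w18 57 er 19.6 yaw -5.9 at x=.655: [ 0.655  -0.1081  0.1556] tooldir [ 0.1318 -0.9619 -0.2396] offs [-0.0022  0.0012 -0.0061]
22.45 F [-1.9211 -1.9295 -1.7655] M [-0.2372  0.4529 -0.338 ] 0.07293897718524246
```

```bash
python3 -m jog '0 0.001 0.003 0 0 -1 0; 0 0.001 -0.001 0 0 -2 0; 0 0.001 0.003 0 0 -2 0; -0.001 0.001 -0.001 0 0 -2 0; -0.001 0.001 0.003 0 0 -2 0; -0.001 0.001 -0.001 0 0 -2 0; -0.001 0.001 0.003 0 0 -2 0; -0.001 0.001 0.001 0 0 -2 0'; python3 look.py w19;python3 ln.py w19;python3 fm.py
```

```text
time_s: 23.5
position: [0.5023, -0.0937, 0.0933]
tcp_rot: [[0.069, -0.992, 0.101], [-0.998, -0.07, -0.007], [0.014, -0.101, -0.995]]
force: [1.2, -2.0, -0.3]
opening: 0.073
23.5 [ 0.5023 -0.0937  0.0933] [-24.3953  31.0867 109.1509   3.615   34.3495  58.7243]
w19 57 er 19.9 yaw -6.1 at x=.655: [ 0.655  -0.1078  0.1554] tooldir [ 0.1693 -0.9551 -0.2431] offs [-0.0026  0.0011 -0.006 ]
23.7 F [ 2.0078 -2.6359 -0.0929] M [-0.2665 -0.2433 -0.3309] 0.07052454747849672
```

```bash
python3 -m jog '0.003 -0.0005 0 0 0 0 0; 0.006 -0.001 0 0 0 0 0; 0.0075 -0.001 0 0 0 0 0;0.0075 -0.001 0 0 0 0 0'; python3 look.py w20;python3 ln.py w20;python3 fm.py
```

```text
time_s: 24.25
position: [0.5018, -0.1004, 0.093]
tcp_rot: [[0.069, -0.993, 0.098], [-0.998, -0.07, -0.005], [0.012, -0.097, -0.995]]
force: [-1.6, -1.0, -0.5]
opening: 0.071
24.25 [ 0.5018 -0.1004  0.093 ] [-25.1619  31.2124 108.851    3.6871  34.7941  57.9081]
w20 57 er 20.1 yaw -3.5 at x=.655: [ 0.655  -0.1078  0.1556] tooldir [ 0.1268 -0.9599 -0.2499] offs [-0.0023  0.0012 -0.0059]
24.45 F [-2.0613 -0.6916 -0.9637] M [-0.0914  0.5054 -0.2472] 0.06825165877344729
```

```bash
python3 -m jog '-0.0005 0.001 0.002 0 0 -2 0; -0.001 0.001 -0.001 0 0 -3 0; -0.001 0.002 0.001 0 0 -3 0; -0.0015 0 0.002 0 0 -3 0; -0.0015 0.001 -0.001 0 0 -3 0; -0.002 0.002 0.001 0 0 -3 0; -0.002 0 0.002 0 0 -3 0; -0.002 0.001 0 0 0 -3 0'; python3 look.py w21;python3 ln.py w21;python3 fm.py
```

```text
time_s: 25.5
position: [0.5019, -0.0989, 0.0932]
tcp_rot: [[0.121, -0.988, 0.1], [-0.992, -0.122, -0.006], [0.018, -0.098, -0.995]]
force: [-3.0, -1.8, -1.5]
opening: 0.075
25.5 [ 0.5019 -0.0989  0.0932] [-24.9835  31.1536 108.9865   3.6873  34.5623  55.0723]
w21 57 er 20.0 yaw -4.1 at x=.655: [ 0.655  -0.1076  0.1554] tooldir [ 0.1871 -0.9509 -0.2466] offs [-0.0026  0.001  -0.0058]
25.7 F [-2.2946 -1.9352 -1.619 ] M [-0.201   0.5342 -0.3319] 0.0743690209563655
```

```bash
cat > fm.py <<'E'
from h import *
F=[];M=[]
for i in range(2): s=read_state();F.append(s['force']);M.append(s['moment']);capture('top')
F=np.mean(F,0);M=np.mean(M,0)-[0.006,.09,.01];R=np.array(s["tcp_rot"]);p=np.array(s["position"])
Mt=M-np.cross(.18*R[:,2],F)
r=p-np.array([.6545,-.108,.1495])
Mr=Mt+np.cross(r,F)-np.array([0,-.17,0]) 
print(s["time_s"],"F",F,"M",M,"Mtcp",Mt,"Mring(nut on spanner)",Mr,"Fnut",F+[0,0,1.57],s['opening'])
E
python3 -m jog '0 0.0008 0 0 0 0 0; 0 0.0015 0 0 0 0 0;0 0.0015 0 0 0 0 0'; python3 fm.py
```

```text
time_s: 26.12
position: [0.5017, -0.0996, 0.0936]
tcp_rot: [[0.121, -0.987, 0.103], [-0.993, -0.122, -0.008], [0.02, -0.101, -0.995]]
force: [0.7, -1.2, -0.3]
opening: 0.072
26.175 F [ 0.5979 -1.5025 -0.2606] M [-0.1907 -0.0889 -0.3527] Mtcp [ 0.078   0.0133 -0.3257] Mring(nut on spanner) [-0.0081  0.1101 -0.1011] Fnut [ 0.5979 -1.5025  1.3094] 0.06891982931109195
```

```bash
python3 -m jog '-0.0007 -0.0003 -0.0007 0 0 0 0; -0.0012 -0.0003 -0.0007 0 0 -1 0;-0.0015 -0.0003 -0.0007 0 0 -1 0'; python3 fm.py; python3 look.py w22;python3 ln.py w22
```

```text
time_s: 26.6
position: [0.5015, -0.098, 0.0942]
tcp_rot: [[0.138, -0.985, 0.102], [-0.99, -0.14, -0.007], [0.022, -0.1, -0.995]]
force: [1.8, -1.6, -0.8]
opening: 0.074
26.65 F [ 2.057  -1.7652 -0.3474] M [-0.2707 -0.3834 -0.3724] Mtcp [ 0.0449 -0.0215 -0.3426] Mring(nut on spanner) [-0.0562 -0.0184 -0.0932] Fnut [ 2.057  -1.7652  1.2226] 0.071681359714886
26.7 [ 0.5015 -0.098   0.0942] [-24.9091  30.9801 109.1508   3.6935  34.4246  54.1546]
w22 57 er 19.7 yaw -4.6 at x=.655: [ 0.655  -0.1076  0.1555] tooldir [ 0.2111 -0.948  -0.2382] offs [-0.0029  0.0008 -0.0058]
```

```bash
python3 -m jog '0.004 0 0 0 0 0 0; 0.008 0 0.001 0 0 0 0; 0.012 0 -0.001 0 0 0 0; 0.015 0 0.001 0 0 0 0; 0.015 0 0 0 0 0 0'; python3 fm.py; python3 look.py w23;python3 ln.py w23
```

```text
time_s: 27.38
position: [0.5012, -0.112, 0.0937]
tcp_rot: [[0.138, -0.986, 0.097], [-0.99, -0.139, -0.005], [0.019, -0.096, -0.995]]
force: [-1.4, -0.7, -0.3]
opening: 0.068
27.425 F [-1.7105 -0.5582 -0.7277] M [-0.0765  0.2998 -0.2173] Mtcp [ 0.0228 -0.0194 -0.206 ] Mring(nut on spanner) [-0.0055  0.1344 -0.127 ] Fnut [-1.7105 -0.5582  0.8423] 0.0677132648111207
27.475 [ 0.5012 -0.1118  0.0938] [-26.448   31.2262 108.5505   3.857   35.1564  52.4895]
w23 57 er 19.7 yaw 0.8 at x=.655: [ 0.655  -0.1077  0.1552] tooldir [ 0.1238 -0.962  -0.2433] offs [-0.0022  0.0012 -0.0059]
```

View pics/w23.png

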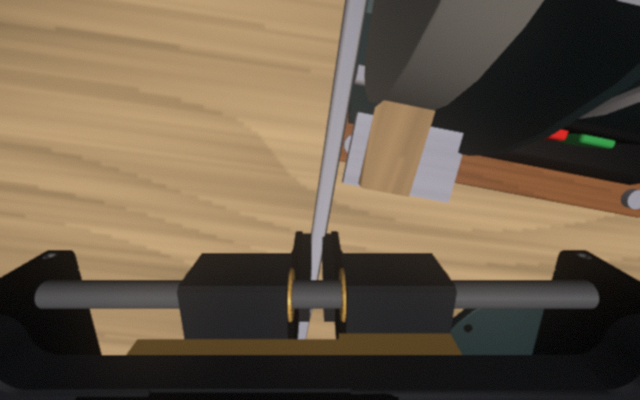

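```bash
python3 -m jog '0.003 0 0 0 0 0 0; 0.006 0 0.001 0 0 -1 0; 0.008 0 -0.001 0 0 -2 0; 0.01 0 0.001 0 0 -3 0; 0.01 0 0 0 0 -3 0'; python3 fm.py; python3 look.py w24;python3 ln.py w24
```

```text
time_s: 28.15
position: [0.5017, -0.1214, 0.0938]
tcp_rot: [[0.191, -0.977, 0.095], [-0.981, -0.192, -0.004], [0.022, -0.093, -0.995]]
force: [-5.9, 0.5, -1.3]
opening: 0.073
28.2 F [-6.1623  0.3587 -1.1267] M [ 0.0172  1.114  -0.1616] Mtcp [-0.048  -0.0095 -0.163 ] Mring(nut on spanner) [-0.0129  0.3311 -0.3007] Fnut [-6.1623  0.3587  0.4433] 0.07185470936753538
28.25 [ 0.5017 -0.1215  0.0938] [-27.4567  31.3816 108.0686   3.9531  35.6417  48.3743]
w24 48 er 19.7 yaw 4.4 at x=.655: [ 0.655  -0.1075  0.1555] tooldir [ 0.1157 -0.9622 -0.2467] offs [-0.0023  0.0012 -0.0059]
```

Run:
```python
from plan import *
p=np.array([.5022,-.0998,.0928]); R=axes(-GY,vec(GX,-84.9)); show([(p,R)])
```

```text
-0.0212 -0.0046 0.0010 -0.4 0.0 14.6 | err 0.00 q [-25  31 108   3  36  66] dq 18
```

```bash
python3 -m jog '-0.007 -0.0015 0 0 0 5 0; -0.014 -0.003 0 0 0 10 0; -0.0212 -0.004 0.001 0 0 14.6 0; -0.0212 -0.0046 0.001 0 0 14.6 0.12; -0.0212 -0.0046 0.001 0 0 14.6 0.2; -0.0212 -0.0046 0.001 0 0 14.6 0.2'; python3 fm.py; python3 look.py w25;python3 ln.py w25
```

```text
time_s: 29.05
position: [0.5064, -0.1017, 0.094]
tcp_rot: [[-0.062, -0.993, 0.104], [-0.998, 0.062, -0.008], [0.002, -0.104, -0.995]]
force: [-0.5, 0.1, -0.3]
opening: 0.182
29.1 F [-0.2924  0.1321  0.1145] M [ 0.0308 -0.0086  0.0179] Mtcp [ 0.0073 -0.0588  0.0159] Mring(nut on spanner) [ 0.0154  0.1445 -0.0018] Fnut [-0.2924  0.1321  1.6845] 0.1911690087074355
29.15 [ 0.5056 -0.1013  0.0938] [-25.0635  31.2603 108.5061   3.6815  34.7824  65.6033]
w25 57 er 20.2 yaw -2.9 at x=.655: [ 0.655  -0.1081  0.1554] tooldir [-0.0112 -0.9688 -0.2475] offs [-0.0007  0.0015 -0.0059]
```

```bash
python3 -m jog '0 0 0 0 0 0 0.1; 0 0 0 0 0 0 0; 0 0 0 0 0 0 0;0 0 0 0 0 0 0'; python3 fm.py; python3 arc.py -1 -2 -3
```

```text
time_s: 29.7
position: [0.5047, -0.1007, 0.0934]
tcp_rot: [[-0.063, -0.993, 0.101], [-0.998, 0.062, -0.007], [0.0, -0.101, -0.995]]
force: [-0.5, -0.6, -0.1]
opening: 0.07
29.75 F [-0.0952 -0.5299  0.3943] M [ 0.0394 -0.051  -0.0229] Mtcp [ 0.1348 -0.061  -0.0132] Mring(nut on spanner) [0.1079 0.1734 0.0669] Fnut [-0.0952 -0.5299  1.9643] 0.06535052280472439
0.0000 0.0007 -0.0027 -1.0 0.0 -0.0 | err 0.00 q [-25  31 108   3  37  67] dq 2
0.0000 0.0013 -0.0054 -2.0 0.0 -0.0 | err 0.00 q [-25  31 107   2  39  67] dq 2
0.0000 0.0019 -0.0082 -3.0 0.0 -0.0 | err 0.00 q [-24  31 106   2  40  68] dq 2
```

```bash
python3 -m jog '0 0.0003 -0.0027 -1 0 0 0; 0 0.0005 -0.004 -1.5 0 0 0; 0 0.0005 -0.004 -1.5 0 0 0'; python3 fm.py; python3 look.py w26;python3 ln.py w26
```

```text
time_s: 30.18
position: [0.5034, -0.1004, 0.0972]
tcp_rot: [[-0.063, -0.995, 0.073], [-0.998, 0.062, -0.004], [-0.0, -0.073, -0.997]]
force: [-0.2, 0.5, -1.1]
opening: 0.069
30.225 F [-0.2093  0.7269 -1.4623] M [ 0.0254  0.0843 -0.013 ] Mtcp [-0.1062  0.0274 -0.0224] Mring(nut on spanner) [-0.0793 -0.0126 -0.1307] Fnut [-0.2093  0.7269  0.1077] 0.06851751151254269
30.275 [ 0.5034 -0.1004  0.0971] [-24.724   31.1494 107.4201   2.5086  37.511   66.9345]
w26 57 er 18.9 yaw -3.4 at x=.655: [ 0.655  -0.1082  0.1555] tooldir [-0.0032 -0.9674 -0.2534] offs [-0.0012  0.0015 -0.0058]
```

```bash
python3 -m jog '-0.0015 0 0 0 0 -1 0; -0.003 0 0 0 0 -2 0; -0.0045 0 0 0 0 -2.5 0; -0.006 0 0 0 0 -2.5 0; -0.006 0 0 0 0 -2.5 0'; python3 fm.py; python3 look.py w27;python3 ln.py w27
```

```text
time_s: 30.95
position: [0.5039, -0.0945, 0.0972]
tcp_rot: [[-0.019, -0.997, 0.074], [-1.0, 0.019, -0.005], [0.003, -0.074, -0.997]]
force: [-1.6, -1.0, -1.5]
opening: 0.07
31.0 F [-1.7556 -0.8628 -1.851 ] M [-0.1161  0.2516 -0.1852] Mtcp [ 0.0372 -0.0881 -0.1722] Mring(nut on spanner) [-0.0328 -0.1051 -0.0188] Fnut [-1.7556 -0.8628 -0.281 ] 0.06530575464970614
31.05 [ 0.5039 -0.0946  0.0972] [-24.0576  31.1005 107.5216   2.4324  37.4208  65.1664]
w27 57 er 18.9 yaw -5.6 at x=.655: [ 0.655  -0.1076  0.1554] tooldir [ 0.0743 -0.9648 -0.2524] offs [-0.0018  0.0014 -0.0058]
```

```bash
python3 -m jog '0.001 0.001 0 0 0 -2 0; 0.001 0.0015 0 0 0 -4 0; 0.001 0.0015 0 0 0 -6 0; 0.001 0.0015 0 0 0 -6 0'; python3 fm.py; python3 look.py w28;python3 ln.py w28
```

```text
time_s: 31.6
position: [0.5027, -0.0956, 0.0972]
tcp_rot: [[0.085, -0.994, 0.074], [-0.996, -0.086, -0.005], [0.011, -0.074, -0.997]]
force: [-0.7, -1.1, -1.6]
opening: 0.069
31.65 F [-0.2017 -0.9967 -1.447 ] M [0.0097 0.0039 0.0021] Mtcp [ 0.1874 -0.0517  0.0157] Mring(nut on spanner) [ 0.1172 -0.0908  0.1695] Fnut [-0.2017 -0.9967  0.123 ] 0.06844109217277723
31.7 [ 0.5027 -0.0956  0.0972] [-24.2296  31.0475 107.6918   2.4701  37.279   58.9628]
w28 57 er 16.3 yaw 5.1 at x=.655: [ 0.655  -0.0807  0.1482] tooldir [-0.0008 -0.978  -0.2088] offs [-0.0012  0.0013 -0.006 ]
```

Run:
```python
from h import *
a=cv2.imread("pics/w28.png"); 
save("top","t28.png"); b=cv2.imread('pics/t28.png')[140:240,340:460]; b=cv2.resize(b,None,fx=4,fy=4,interpolation=cv2.INTER_CUBIC)
c=np.zeros((400,800,3),np.uint8); c[:,:320]=a[:,200:520]; c[:400,320:]=b[:400,:480]; cv2.imwrite("pics/c28.png",c)
```

```text
(no output)
```

View pics/c28.png

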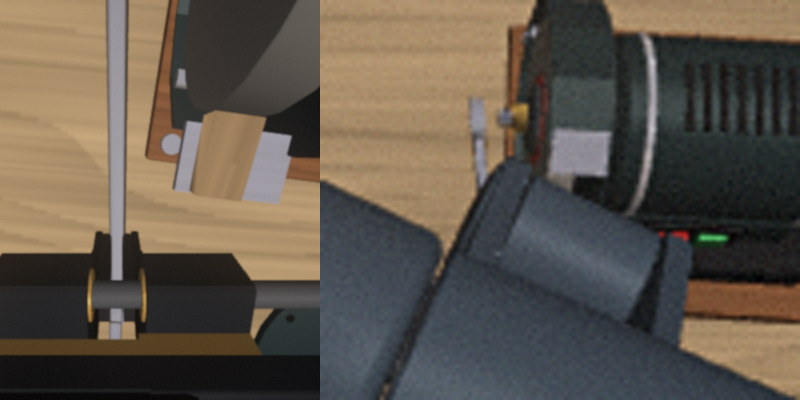

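```bash
cat > cross.py <<'E'
from plan import *
DL=-102.1; G=.160
def pp(ring,X,Y,er): return pose(ring,X,Y,er,er+DL,-1,G)
if __name__=="__main__":
    q0=np.array(read_state()["joint_positions"]);print(q0)
    W1=np.array([.46,.0,.30]); R1=axes(-Z*0-np.array([0,1.,0]),vec(np.array([1.,0,0]),16-102))
    qa,e=ik(W1,R1,q0); print("W1",qa,e)
    for ring in ([.60,.06,.42],[.60,.08,.45],[.62,.06,.36]):
      for er in (60,72):
        p,R=pp(np.array(ring),PX,PN,er)
        for s in ([0,45,130,176,50,-90],[0,20,120,176,30,-90]):
            q,e=ik(p,R,np.array(s,float)); print(ring,er,np.round(q),round(e,2),p)
E
python3 cross.py
```

```text
[-24.2318  31.0456 107.6938   2.4704  37.283   58.9604]
W1 [-14.6736   9.417  100.7996   1.109   65.9175  74.908 ] 1.129386671618326e-07
[0.6, 0.06, 0.42] 60 [-19.   9. 128.  94.  20. -23.] 0.0 [0.5208 0.0488 0.2814]
[0.6, 0.06, 0.42] 60 [-19.   9. 128.  94.  20. -23.] 0.0 [0.5208 0.0488 0.2814]
[0.6, 0.06, 0.42] 72 [-20.  20. 135. 140.  39. -71.] 0.0 [0.551  0.0531 0.2678]
[0.6, 0.06, 0.42] 72 [-20.  20. 135. 140.  39. -71.] 0.0 [0.551  0.0531 0.2678]
[0.6, 0.08, 0.45] 60 [-15.   4. 125.  75.  17.  -1.] 0.0 [0.5208 0.0688 0.3114]
[0.6, 0.08, 0.45] 60 [-15.   4. 125.  75.  17.  -1.] 0.0 [0.5208 0.0688 0.3114]
[0.6, 0.08, 0.45] 72 [-16.  14. 132. 138.  31. -64.] 0.0 [0.551  0.0731 0.2978]
[0.6, 0.08, 0.45] 72 [-16.  14. 132. 138.  31. -64.] 0.0 [0.551  0.0731 0.2978]
[0.62, 0.06, 0.36] 60 [-18.  20. 131. 127.  24. -58.] 0.0 [0.5408 0.0488 0.2214]
[0.62, 0.06, 0.36] 60 [-18.  20. 131. 127.  24. -58.] 0.0 [0.5408 0.0488 0.2214]
[0.62, 0.06, 0.36] 72 [-18.  32. 135. 149.  49. -83.] 0.0 [0.571  0.0531 0.2078]
[0.62, 0.06, 0.36] 72 [-18.  32. 135. 149.  49. -83.] 0.0 [0.571  0.0531 0.2078]
```

Run:
```python
from cross import *
from scipy.spatial.transform import Slerp
q=np.array(read_state()["joint_positions"])
W1=np.array([.46,.0,.30]); X0=np.array([1.,0,0]);
q,e=ik(W1,axes([0,-1,0],vec(X0,-86)),q)
pE,RE=pp(np.array([.60,.08,.45]),PX,PN,72)
for k in range(1,13):
    t=k/12; er=16+56*t; yaw=np.radians(8*t); X=np.array([np.cos(yaw),np.sin(yaw),0]);Y=np.array([-np.sin(yaw),np.cos(yaw),0])
    p=W1+(pE-W1)*t; R=axes(-Y,vec(X,er+DL)); q2,e=ik(p,R,q); print(k,round(er),p,np.round(q2),round(e,2),np.abs(q2-q).max().round()); q=q2
```

```text
1 21 [0.4676 0.0061 0.2998] [-15.   8. 103.   3.  61.  74.] 0.0 5.0
2 25 [0.4752 0.0122 0.2996] [-14.   7. 105.   4.  55.  72.] 0.0 6.0
3 30 [0.4828 0.0183 0.2995] [-14.   6. 108.   7.  49.  70.] 0.0 6.0
4 35 [0.4903 0.0244 0.2993] [-14.   5. 111.  10.  43.  67.] 0.0 6.0
5 39 [0.4979 0.0305 0.2991] [-15.   4. 113.  14.  37.  63.] 0.0 6.0
6 44 [0.5055 0.0366 0.2989] [-15.   4. 116.  19.  31.  57.] 0.0 6.0
7 49 [0.5131 0.0426 0.2987] [-15.   4. 119.  29.  25.  47.] 0.0 10.0
8 53 [0.5207 0.0487 0.2986] [-15.   5. 122.  45.  19.  31.] 0.0 16.0
9 58 [0.5283 0.0548 0.2984] [-15.   6. 124.  71.  16.   5.] 0.0 27.0
10 63 [0.5359 0.0609 0.2982] [-15.   8. 127. 102.  17. -27.] 0.0 32.0
11 67 [0.5435 0.067  0.298 ] [-16.  11. 130. 125.  23. -50.] 0.0 23.0
12 72 [0.551  0.0731 0.2978] [-16.  14. 132. 138.  31. -64.] 0.0 14.0
```

Run:
```python
from cross import *
show([(np.array([.503,-.06,.11]),axes([0.06,-1,0],vec(np.array([1.,.06,0]),-86))),(np.array([.46,0,.3]),axes([0,-1,0],vec(np.array([1.,0,0]),-86)))])
```

```text
-0.0353 -0.0044 -0.0129 -0.2 -0.5 1.5 | err 0.00 q [-20  29 107   3  39  64] dq 5
-0.0966 0.0192 -0.2059 -0.3 -0.3 4.9 | err 0.00 q [-15   9 101   1  66  75] dq 26
```

```bash
python3 -m jog '-0.012 -0.002 -0.004 0 0 0 0; -0.027 -0.004 -0.008 0 0 1 0; -0.04 -0.003 -0.03 0 0 2 0; -0.055 0 -0.07 0 0 3 0; -0.07 0.005 -0.115 0 0 4 0; -0.085 0.012 -0.16 0 0 4.9 0; -0.0966 0.019 -0.206 0 0 4.9 0; -0.0966 0.019 -0.206 0 0 4.9 0'; python3 look.py w29;python3 ln.py w29
python3 - <<'E'
from h import *
for n in ("scene","top"):
    p,d=save(n,n[0]+"29.png"); np.save(n+"d.npy",d)
    for l in ("spanner_eye","spanner_handle"): print(n,l,[(np.round(r["centre"],3),round(r["score"],2)) for r in spot_in(l,n)[:2]])
    rs=silhouettes("spanner_eye",n)
    for r in rs[:1]:
        ys,xs=np.where(r["region"]); print(r["score"],len(xs),xs.min(),xs.max(),ys.min(),ys.max())
E
```

```text
time_s: 32.8
position: [0.4613, 0.0011, 0.3038]
tcp_rot: [[0.002, -0.997, 0.083], [-1.0, -0.002, -0.006], [0.007, -0.083, -0.997]]
force: [-0.1, 0.2, -1.6]
opening: 0.066
32.8 [0.4613 0.0011 0.3038] [-14.3586   8.9502 100.8981   0.8966  65.4673  75.1973]
w29 57 er 16.5 yaw -0.1 at x=.655: [0.655  0.0021 0.3677] tooldir [ 0.0045 -0.979  -0.2039] offs [-0.0012  0.0013 -0.006 ]
scene spanner_eye [(array([ 0.549, -0.   ,  0.333]), 0.92)]
scene spanner_handle [(array([ 0.55 , -0.001,  0.328]), 0.86), (array([0.662, 0.232, 0.164]), 0.42)]
0.59 411 272 339 176 200
top spanner_eye [(array([0.587, 0.003, 0.341]), 0.45)]
top spanner_handle [(array([0.59 , 0.004, 0.34 ]), 0.62)]
0.47 157 354 358 152 252
```

View pics/s29.png

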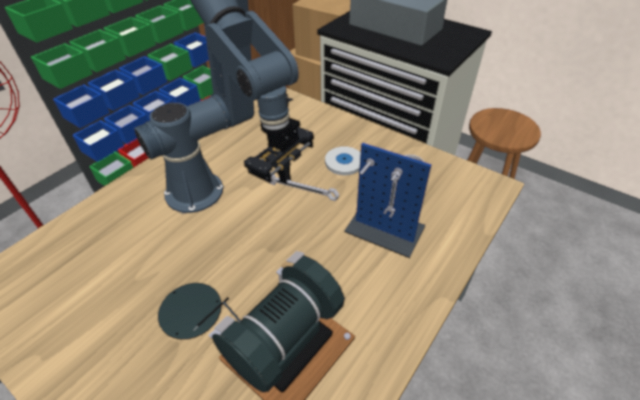

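View pics/w29.png

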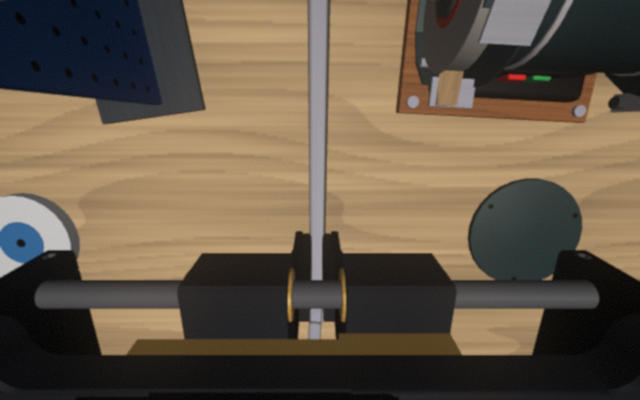

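Run:
```python
from plan import *
from ln import line
s,o,a=line("w29"); tcp=np.array(s["position"]); b=a-0
R=np.array(s["tcp_rot"])
# midline: surface top edge line shifted by 7.5 along -spanner z ; lateral -1.2mm bias removed
sz=np.cross(a,R[:,0]*-1); sz*=np.sign(sz[2]); m=o.mean(0)-.0075*sz
m=m+a*((tcp-m)@a); print("midline foot rel TCP (tool)",R.T@(m-tcp),"dir",a)
for n in ("scene","top"):
    for g in (.14,.15,.155,.16,.165,.17,.1755,.18): print(n,g,np.round(proj(n,m+a*g),1))
a1=cv2.imread("pics/s29.png")[165:215,265:355]; b1=cv2.imread("pics/t29.png")[140:190,330:390]
cv2.imwrite("pics/z29.png",cv2.resize(a1,None,fx=8,fy=8,interpolation=cv2.INTER_CUBIC)); cv2.imwrite("pics/z29t.png",cv2.resize(b1,None,fx=8,fy=8,interpolation=cv2.INTER_CUBIC))
```

```text
midline foot rel TCP (tool) [-0.0012 -0.0003  0.0013] dir [ 0.9588 -0.0011  0.2842]
scene 0.14 [327.1 192. ]
scene 0.15 [330.3 192.8]
scene 0.155 [331.9 193.2]
scene 0.16 [333.5 193.6]
scene 0.165 [335.1 194. ]
scene 0.17 [336.7 194.4]
scene 0.1755 [338.5 194.9]
scene 0.18 [339.9 195.2]
top 0.14 [355.1 165.8]
top 0.15 [355.1 161.6]
top 0.155 [355.1 159.6]
top 0.16 [355.2 157.5]
top 0.165 [355.2 155.5]
top 0.17 [355.2 153.4]
top 0.1755 [355.2 151.2]
top 0.18 [355.3 149.3]
```

View pics/z29.png

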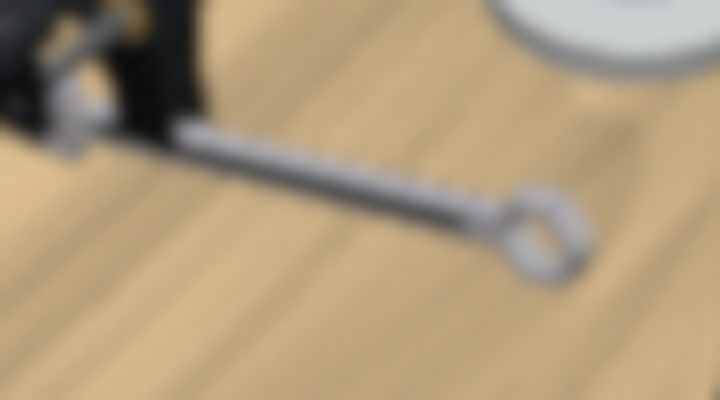

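View pics/z29t.png

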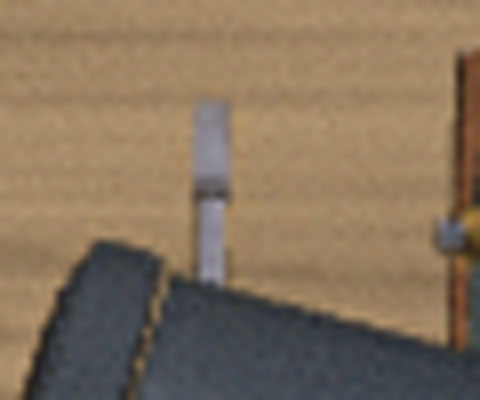

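```bash
sed -i 's/^DL=.*/DL=-101.8; G=.158/' cross.py
cat > sweep.py <<'E'
from cross import *
import sys
# sweep from current er to target; args: er list ; end pose ring
def seq(er0,p0,yaw0,erE,ringE,ks,n):
    pE,RE=pp(np.array(ringE),PX,PN,erE); out=[]
    for k in ks:
        t=k/n; er=er0+(erE-er0)*t; yaw=np.radians(yaw0+(8-yaw0)*t); X=np.array([np.cos(yaw),np.sin(yaw),0]);Y=np.array([-np.sin(yaw),np.cos(yaw),0])
        out.append((p0+(pE-p0)*t,axes(-Y,vec(X,er+DL))))
    return out
P0=np.array([.461,.001,.303])
show(seq(16.5,P0,0,72,[.60,.08,.45],[float(a) for a in sys.argv[1:]],12))
E
python3 sweep.py 1.5 3 4.5 5.5 6.5 7 7.5 8
```

```text
-0.0101 -0.0127 -0.0027 7.5 -0.4 -1.0 | err 0.00 q [-14   7 104   4  57  73] dq 8
-0.0192 -0.0239 -0.0015 14.5 -0.6 -2.0 | err 0.00 q [-14   5 108   7  49  70] dq 9
-0.0282 -0.0352 -0.0003 21.4 -1.0 -2.9 | err 0.00 q [-15   4 112  12  40  65] dq 9
-0.0342 -0.0427 0.0005 26.0 -1.3 -3.5 | err 0.00 q [-15   4 115  17  33  60] dq 6
-0.0403 -0.0502 0.0012 30.6 -1.7 -4.1 | err 0.00 q [-15   4 118  24  27  52] dq 8
-0.0433 -0.0540 0.0016 32.9 -1.9 -4.4 | err 0.00 q [-15   4 119  30  24  47] dq 5
-0.0463 -0.0577 0.0020 35.2 -2.1 -4.7 | err 0.00 q [-15   5 120  36  21  40] dq 7
-0.0493 -0.0615 0.0024 37.6 -2.4 -4.9 | err 0.00 q [-15   5 122  46  19  30] dq 9
```

```bash
python3 -m jog '-0.01 -0.0127 -0.0027 7.5 -0.4 -1 0; -0.019 -0.024 -0.0015 14.5 -0.6 -2 0; -0.028 -0.035 -0.0003 21.4 -1 -2.9 0; -0.034 -0.0427 0.0005 26 -1.3 -3.5 0; -0.04 -0.05 0.0012 30.6 -1.7 -4.1 0; -0.0433 -0.054 0.0016 32.9 -1.9 -4.4 0; -0.0463 -0.0577 0.002 35.2 -2.1 -4.7 0; -0.0493 -0.0615 0.0024 37.6 -2.4 -4.9 0'; python3 sweep.py 8 8.5 9 9.5 10 10.5 11 12; python3 -c "
from h import *
print(read_state()['joint_positions'])"
```

```text
time_s: 34.25
position: [0.5216, 0.0493, 0.3015]
tcp_rot: [[0.093, -0.741, 0.665], [-0.996, -0.069, 0.062], [-0.0, -0.667, -0.745]]
force: [0.2, 1.0, -1.3]
opening: 0.066
0.0002 0.0006 0.0004 -0.2 0.0 0.0 | err 0.00 q [-15   5 122  46  19  30] dq 1
-0.0025 -0.0023 0.0032 2.1 -0.2 -0.2 | err 0.00 q [-15   6 123  58  17  18] dq 12
-0.0051 -0.0052 0.0060 4.5 -0.4 -0.5 | err 0.00 q [-15   6 124  72  16   3] dq 15
-0.0078 -0.0081 0.0088 6.8 -0.7 -0.7 | err 0.00 q [-15   7 126  88  16 -13] dq 16
-0.0104 -0.0111 0.0116 9.1 -0.9 -0.9 | err 0.00 q [-16   8 127 103  18 -28] dq 15
-0.0131 -0.0140 0.0144 11.4 -1.2 -1.1 | err 0.00 q [-16   9 129 115  20 -41] dq 13
-0.0157 -0.0169 0.0172 13.7 -1.5 -1.3 | err 0.00 q [-16  11 130 125  23 -51] dq 10
-0.0210 -0.0227 0.0228 18.3 -2.1 -1.7 | err 0.00 q [-16  14 132 138  31 -64] dq 14
[-15.1618   4.9281 121.9198  46.6421  18.7757  29.3607]
```

Tracking the plan exactly; continue through the wrist turn.

```bash
python3 -m jog '-0.0025 -0.0023 0.0032 2.1 -0.2 -0.2 0; -0.005 -0.0052 0.006 4.5 -0.4 -0.5 0; -0.0078 -0.0081 0.0088 6.8 -0.7 -0.7 0; -0.0104 -0.0111 0.0116 9.1 -0.9 -0.9 0; -0.0131 -0.014 0.0144 11.4 -1.2 -1.1 0; -0.0157 -0.0169 0.0172 13.7 -1.5 -1.3 0; -0.021 -0.0227 0.0228 18.3 -2.1 -1.7 0; -0.021 -0.0227 0.0228 18.3 -2.1 -1.7 0'
python3 - <<'E'
from cross import *
print(read_state()['joint_positions'])
q=None
tip=PM-.032*PN
wps=[pp(PM-.085*PN+[0,0,.08],PX,PN,72),pp(PM-.085*PN,PX,PN,72),pp(PM-.015*PN,PX,PN,72)]
q=show(wps)
save("scene","s30.png")
E
```

```text
time_s: 35.25
position: [0.5508, 0.0729, 0.2975]
tcp_rot: [[0.138, -0.499, 0.856], [-0.99, -0.067, 0.121], [-0.002, -0.864, -0.503]]
force: [-0.6, 1.2, -1.2]
opening: 0.068
[-15.7564  14.1269 132.5123 137.765   31.2228 -64.5132]
-0.0275 0.0628 0.0509 0.4 0.0 -0.2 | err 0.00 q [ -9  30 136 159  47 -84] dq 22
-0.0273 0.1319 0.0911 0.4 0.0 -0.2 | err 0.00 q [ -9  48 138 163  66 -92] dq 19
-0.0973 0.1321 0.0911 0.4 0.0 -0.2 | err 0.00 q [  5  46 136 177  63 -90] dq 14
```

View pics/s30.png

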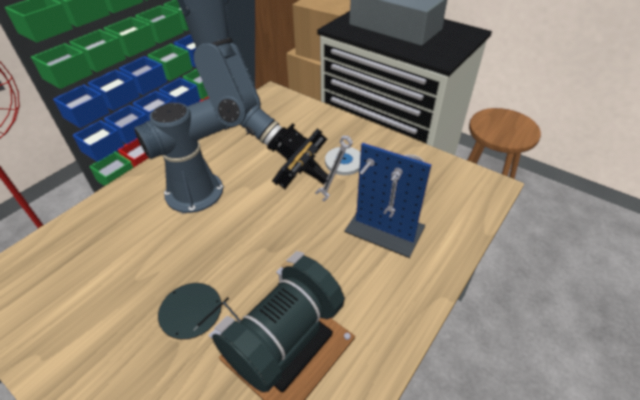

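Run:
```python
from cross import *
for er in (76,80,84):
    q=show([pp(PM-.07*PN+[0,0,.06],PX,PN,er),pp(PM-.07*PN+[0,0,.002],PX,PN,er),pp(PM-.015*PN,PX,PN,er)])
```

```text
-0.0425 0.0785 0.0716 4.3 0.0 -0.1 | err 0.00 q [ -6  39 137 165  61 -89] dq 30
-0.0424 0.1287 0.1007 4.3 0.0 -0.1 | err 0.00 q [ -6  52 138 166  74 -93] dq 13
-0.0974 0.1305 0.1018 4.3 0.0 -0.1 | err 0.00 q [  5  51 136 177  71 -90] dq 11
-0.0425 0.0751 0.0821 8.3 0.0 -0.1 | err 0.00 q [ -6  44 138 166  70 -90] dq 38
-0.0424 0.1253 0.1112 8.3 0.0 -0.1 | err 0.00 q [ -6  56 138 167  81 -93] dq 12
-0.0974 0.1271 0.1122 8.3 0.0 -0.1 | err 0.00 q [  5  55 136 177  79 -91] dq 11
-0.0425 0.0709 0.0923 12.3 0.0 -0.1 | err 0.00 q [ -6  48 137 166  77 -91] dq 46
-0.0424 0.1211 0.1214 12.3 0.0 -0.1 | err 0.00 q [ -6  59 137 167  88 -94] dq 11
-0.0974 0.1229 0.1225 12.3 0.0 -0.1 | err 0.00 q [  5  58 135 177  85 -91] dq 11
```

```bash
python3 -m jog '-0.01 0.018 0.022 3 0 0 0; -0.02 0.036 0.044 6 0 0 0; -0.032 0.055 0.066 8.5 0 0 0; -0.0425 0.073 0.087 10.3 0 -0.1 0; -0.0425 0.09 0.097 10.3 0 -0.1 0; -0.0425 0.107 0.107 10.3 0 -0.1 0; -0.0425 0.1232 0.1163 10.3 0 -0.1 0; -0.0425 0.1232 0.1163 10.3 0 -0.1 0'; python3 look.py w31
python3 - <<'E'
from cross import *
s=read_state();print(s['joint_positions'],s["force"])
for n in ("scene","top"):
    save(n,n[0]+"31.png")
er=82;R=np.array(s["tcp_rot"]);p=np.array(s["position"])
et=np.degrees(np.arctan2(R[2,2],np.hypot(R[0,2],R[1,2]))); X=np.array([R[0,2],R[1,2],0]);X/=np.linalg.norm(X)
ring=p+G*vec(X,et-DL); print("er",et-DL,"ring est",ring)
for n in ("scene","top"): print(n,"ring",np.round(proj(n,ring),1),"tip",np.round(proj(n,PM-.032*PN+[0,0,.0045]),1),"mid",np.round(proj(n,PM),1))
a1=cv2.imread("pics/s31.png")[125:225,310:410]; b1=cv2.imread("pics/t31.png")[130:210,240:340]
cv2.imwrite("pics/z31.png",np.hstack([cv2.resize(a1,(400,400),interpolation=cv2.INTER_CUBIC),cv2.resize(b1,(400,320),interpolation=cv2.INTER_CUBIC)[:400] if 0 else cv2.copyMakeBorder(cv2.resize(b1,(400,320),interpolation=cv2.INTER_CUBIC),0,80,0,0,cv2.BORDER_CONSTANT)]))
E
```

```text
time_s: 36.3
position: [0.586, 0.1214, 0.1338]
tcp_rot: [[0.142, -0.332, 0.933], [-0.99, -0.046, 0.134], [-0.002, -0.942, -0.335]]
force: [-0.1, 1.1, -1.7]
opening: 0.068
36.3 [0.586  0.1214 0.1338] [ -6.2055  57.9868 137.3851 166.4199  85.3265 -93.6938]
[ -6.2026  57.8764 137.4497 166.442   85.3717 -93.7236] [ 0.0563 -0.1348 -1.6527]
er 82.29243901829895 ring est [0.6068 0.1243 0.2917]
scene ring [356.8 181.4] tip [362.2 172.8] mid [366.8 167.2]
top ring [306.3 168.1] tip [291.8 170.3] mid [279.7 172.4]
```

View pics/z31.png

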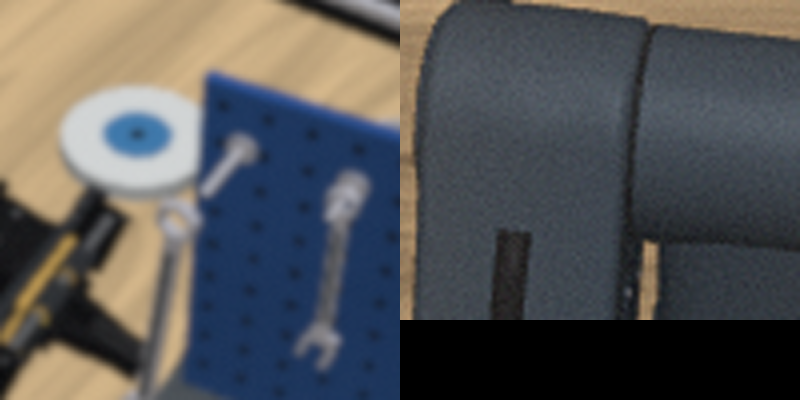

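View pics/w31.png

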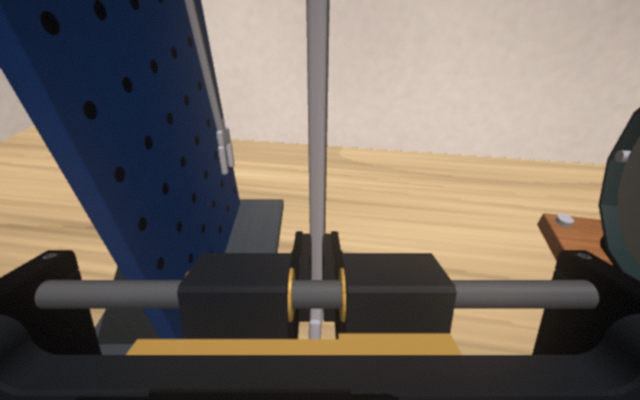

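```bash
python3 ln.py w31
python3 - <<'E'
from cross import *
from ln import line
s,o,a=line("w31"); R=np.array(s["tcp_rot"]);p=np.array(s["position"])
sz=np.cross(a,R[:,0]); sz/=np.linalg.norm(sz); sz*=np.sign((o.mean(0)-p)@sz); m=o.mean(0)-.0075*sz; m=m+a*((p-m)@a)
a=a*np.sign(a[2])
print("dir",a,"foot tool",R.T@(m-p)); ring=m+.158*a; print("ring",ring)
tip=PM-.032*PN+[0,0,.0045]
ax=(PM-tip)/np.linalg.norm(PM-tip)
d=ring-tip; print("ring rel tip: along",d@ax,"side(PX)",d@PX,"z",d[2], "peg z there",tip[2])
print(np.round(proj("scene",ring),1))
b=cv2.imread("pics/s31.png")[165:200,335:380]; cv2.imwrite("pics/z31b.png",cv2.resize(b,None,fx=16,fy=16,interpolation=cv2.INTER_CUBIC))
E
```

```text
w31 57 er 84.1 yaw 6.2 at x=.655: [0.655  0.1297 0.8715] tooldir [ 0.0019 -0.9717 -0.2361] offs [-0.001   0.0017 -0.007 ]
dir [0.1029 0.0112 0.9946] foot tool [-0.001  -0.0001  0.0003]
ring [0.6024 0.1242 0.291 ]
ring rel tip: along -0.036508490547609136 side(PX) -0.002965217400592239 z -0.0015380842216441426 peg z there 0.2925
[355.4 180.9]
```

View pics/z31b.png

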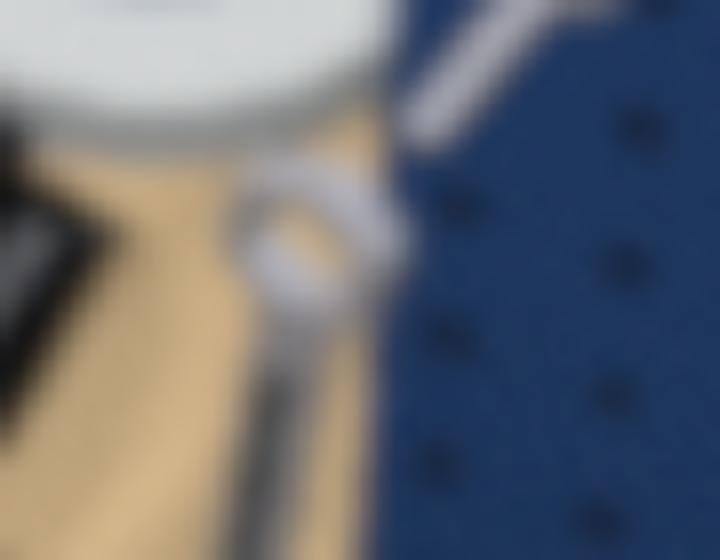

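```bash
python3 -m jog '0 -0.001 0.0028 0 0 0 0; -0.01 -0.001 0.0028 0 0 0 0; -0.02 -0.001 0.0028 0 0 0 0; -0.026 -0.001 0.0028 0 0 0 0; -0.026 -0.001 0.0028 0 0 0 0'; python3 fm.py;  python3 - <<'E'
from h import *
print(read_state()["joint_positions"])
save("scene","s32.png"); b=cv2.imread("pics/s32.png")[155:190,340:385]; cv2.imwrite("pics/z32.png",cv2.resize(b,None,fx=16,fy=16,interpolation=cv2.INTER_CUBIC))
E
```

```text
time_s: 37.08
position: [0.584, 0.1483, 0.1356]
tcp_rot: [[0.142, -0.331, 0.933], [-0.99, -0.049, 0.134], [0.001, -0.943, -0.334]]
force: [0.0, -1.0, -2.6]
opening: 0.068
37.125 F [-0.0201 -0.3794 -2.1665] M [-0.137   0.7721 -0.0258] Mtcp [-0.0624  0.407   0.0374] Mring(nut on spanner) [-0.6218  0.4248  0.0693] Fnut [-0.0201 -0.3794 -0.5965] 0.06999005813791573
[ -0.9656  57.0348 136.41   171.4425  83.7604 -92.1934]
```

View pics/z32.png

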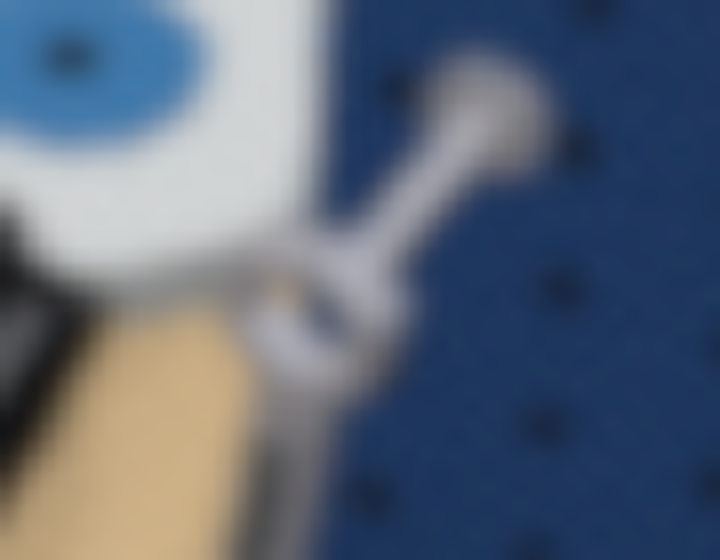

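```bash
python3 -m jog '-0.005 0 0 0 0 0 0; -0.01 0.0003 0 0 0 0 0; -0.015 0.0006 0 0 0 0 0; -0.015 0.0006 0 0 0 0 0'; python3 fm.py;  python3 - <<'E'
from h import *
save("scene","s33.png"); b=cv2.imread("pics/s33.png")[150:185,345:390]; cv2.imwrite("pics/z33.png",cv2.resize(b,None,fx=16,fy=16,interpolation=cv2.INTER_CUBIC))
E
```

```text
time_s: 37.72
position: [0.5818, 0.1626, 0.1349]
tcp_rot: [[0.142, -0.331, 0.933], [-0.99, -0.049, 0.133], [0.002, -0.943, -0.334]]
force: [-0.3, -1.1, -2.4]
opening: 0.07
37.775 F [-0.3616 -0.0097 -2.4061] M [-0.0737  0.743  -0.0208] Mtcp [-0.0158  0.3171 -0.0278] Mring(nut on spanner) [-0.6662  0.3177  0.0707] Fnut [-0.3616 -0.0097 -0.8361] 0.06932163695472311
```

View pics/z33.png

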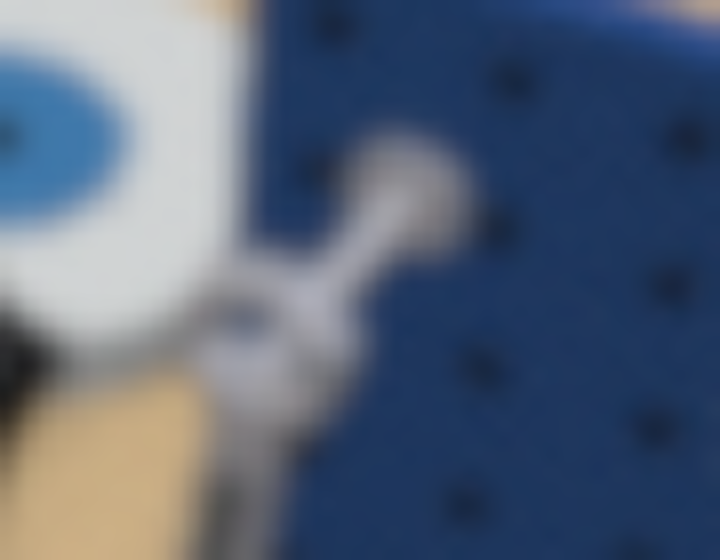

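```bash
python3 -m jog '-0.004 0.001 0.001 0 0 0 0; -0.008 0.002 0.0015 0 0 0 0; -0.013 0.003 0.0015 0 0 0 0; -0.013 0.003 0.0015 0 0 0 0'; python3 fm.py;  python3 - <<'E'
from h import *
save("scene","s34.png"); b=cv2.imread("pics/s34.png")[150:185,345:390]; cv2.imwrite("pics/z34.png",cv2.resize(b,None,fx=16,fy=16,interpolation=cv2.INTER_CUBIC))
E
```

```text
time_s: 38.38
position: [0.5804, 0.1755, 0.1315]
tcp_rot: [[0.142, -0.331, 0.933], [-0.99, -0.049, 0.133], [0.002, -0.942, -0.334]]
force: [-0.1, 0.2, -1.5]
opening: 0.069
38.425 F [ 0.0157  0.132  -1.5717] M [-0.1303  0.7511  0.0043] Mtcp [-0.1008  0.4881 -0.0175] Mring(nut on spanner) [-0.5435  0.5414 -0.0318] Fnut [ 0.0157  0.132  -0.0017] 0.07136929885181179
```

View pics/z34.png

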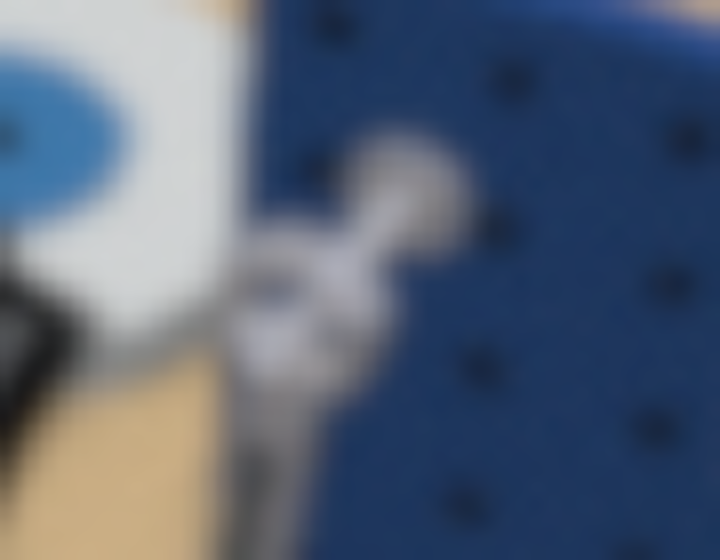

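```bash
python3 -m jog '0 0.002 0.0007 0 0 0 0; 0 0.004 0.0014 0 0 0 0; 0 0.005 0.0018 0 0 0 0; 0 0.005 0.0018 0 0 0 0'; python3 fm.py; python3 -m jog '0 0.001 0.0003 0 0 0 0; 0 0.002 0.0007 0 0 0 0; 0 0.002 0.0007 0 0 0 0'; python3 fm.py;python3 - <<'E'
from h import *
save("scene","s35.png"); b=cv2.imread("pics/s35.png")[150:185,345:390]; cv2.imwrite("pics/z35.png",cv2.resize(b,None,fx=16,fy=16,interpolation=cv2.INTER_CUBIC))
E
```

```text
time_s: 39.02
position: [0.5806, 0.1746, 0.126]
tcp_rot: [[0.14, -0.331, 0.933], [-0.99, -0.048, 0.132], [0.001, -0.942, -0.334]]
force: [0.0, 0.4, -2.1]
opening: 0.067
39.075 F [ 0.1644  0.5418 -1.6227] M [-0.0931  0.7204 -0.0313] Mtcp [-0.0872  0.4577 -0.1184] Mring(nut on spanner) [-0.5332  0.504  -0.2049] Fnut [ 0.1644  0.5418 -0.0527] 0.07094925269457567
time_s: 39.5
position: [0.5811, 0.1748, 0.1249]
tcp_rot: [[0.14, -0.328, 0.934], [-0.99, -0.048, 0.132], [0.002, -0.943, -0.332]]
force: [0.1, -0.1, 1.8]
opening: 0.069
39.55 F [ 0.2726 -0.0498  2.1419] M [-0.0416  0.1851 -0.0074] Mtcp [-0.0895  0.5615  0.0075] Mring(nut on spanner) [ 0.515   0.8821 -0.0659] Fnut [ 0.2726 -0.0498  3.7119] 0.06723587271003666
```

View pics/z35.png

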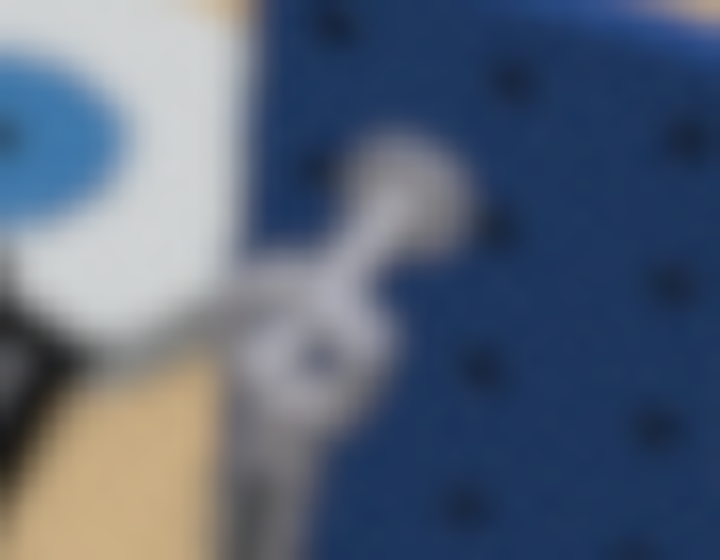

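```bash
python3 -m jog '0 -0.001 -0.0003 0 0 0 0; 0 -0.001 -0.0003 0 0 0 0; 0 -0.001 -0.0003 0 0 0 0.1; 0 -0.001 -0.0003 0 0 0 0.14; 0 -0.001 -0.0003 0 0 0 0.18; 0 -0.001 -0.0003 0 0 0 0.25; 0 -0.001 -0.0003 0 0 0 0.3; 0 -0.001 -0.0003 0 0 0 0.3'; python3 look.py w36;python3 - <<'E'
from h import *
print(read_state()["force"],read_state()["joint_positions"])
save("scene","s36.png"); b=cv2.imread("pics/s36.png")[140:240,300:440]; cv2.imwrite("pics/z36.png",cv2.resize(b,None,fx=5,fy=5,interpolation=cv2.INTER_CUBIC))
E
```

```text
time_s: 40.65
position: [0.5807, 0.1747, 0.1251]
tcp_rot: [[0.14, -0.331, 0.933], [-0.99, -0.048, 0.132], [0.002, -0.942, -0.334]]
force: [0.2, 0.6, -0.1]
opening: 0.295
40.65 [0.5807 0.1747 0.1251] [  4.4033  58.1118 135.0532 176.5534  83.6157 -90.9239]
[ 0.3667 -0.2378 -0.2355] [  4.4018  58.1111 135.0545 176.5521  83.6186 -90.9232]
```

View pics/z36.png

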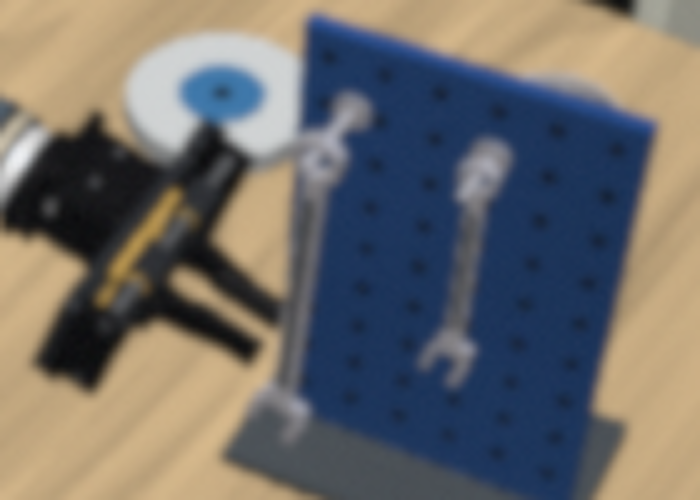

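View pics/w36.png

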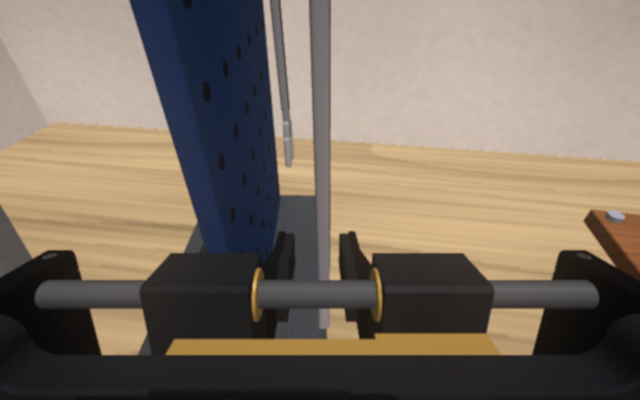

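Run:
```python
from plan import *
s=read_state();p=np.array(s["position"]);R=np.array(s["tcp_rot"])
for d in ([-.02,0,.007],[-.03,0,.03],[-.04,0,.04],[-.05,0,.1],[-.06,0,.15]):
    for k in ([0],):
        show([(p+d[0]*PX+[0,0,d[2]],R)])
```

```text
-0.0000 0.0001 -0.0212 0.0 0.0 0.0 | err 0.00 q [  4  59 138 176  87 -91] dq 3
0.0000 -0.0182 -0.0383 0.0 0.0 0.0 | err 0.00 q [  4  55 140 176  86 -91] dq 5
0.0000 -0.0243 -0.0511 0.0 0.0 0.0 | err 7.92 q [  5  53 140 178  83 -91] dq 5
0.0001 -0.0775 -0.0805 0.0 0.0 0.0 | err 10.79 q [  5  39 140 178  68 -90] dq 19
0.0002 -0.1213 -0.1067 0.0 0.0 0.0 | err 6.13 q [  4  28 140 176  58 -89] dq 30
```

Run:
```python
from plan import *
s=read_state();p=np.array(s["position"]);R=np.array(s["tcp_rot"])
show([(p+a*PX+[0,0,z],Ro.from_rotvec(-R[:,0]*t,degrees=True).as_matrix()@R) for a,z,t in ((-.012,.004,3),(-.024,.008,8),(-.036,.012,14),(-.048,.016,20),(-.06,.02,25),(-.07,.03,28),(-.07,.05,28))])
```

```text
-0.0000 0.0002 -0.0126 -3.0 0.0 0.0 | err 0.00 q [  4  55 136 177  78 -91] dq 5
-0.0000 0.0005 -0.0253 -8.0 -0.0 0.0 | err 0.00 q [  4  49 136 176  68 -90] dq 10
-0.0000 0.0007 -0.0379 -14.0 -0.0 -0.0 | err 0.00 q [  4  43 135 176  54 -90] dq 14
-0.0000 0.0010 -0.0506 -20.0 -0.0 0.0 | err 0.00 q [  5  37 133 176  40 -89] dq 14
-0.0000 0.0012 -0.0632 -25.0 -0.0 0.0 | err 0.00 q [  5  32 132 175  29 -88] dq 11
-0.0000 -0.0049 -0.0760 -28.0 -0.0 0.0 | err 0.00 q [  5  28 130 174  21 -87] dq 8
0.0000 -0.0237 -0.0827 -28.0 -0.0 0.0 | err 0.00 q [  5  25 129 172  17 -85] dq 4
```

```bash
python3 -m jog '0 0 -0.0126 -3 0 0 0.3; 0 0.0005 -0.0253 -8 0 0 0.3; 0 0.0007 -0.038 -14 0 0 0.3; 0 0.001 -0.0506 -20 0 0 0.3; 0 0.001 -0.0632 -25 0 0 0.3; 0 -0.005 -0.076 -28 0 0 0.3; 0 -0.005 -0.076 -28 0 0 0.3; 0 -0.005 -0.076 -28 0 0 0.3'; python3 look.py w37;python3 - <<'E'
from h import *
print(read_state()["force"],read_state()["joint_positions"])
for k in range(2):
    save("scene","s37%d.png"%k); 
a=cv2.imread("pics/s370.png")[140:240,320:440];b=cv2.imread("pics/s371.png")[140:240,320:440]
cv2.imwrite("pics/z37.png",cv2.resize(b,None,fx=5,fy=5,interpolation=cv2.INTER_CUBIC))
for l in ("wheel_cover","new_wheel"): print(l,[(np.round(r["centre"],3),round(r["score"],2)) for r in spot_in(l,"scene")[:1]])
E
```

```text
time_s: 41.75
position: [0.5112, 0.1649, 0.1549]
tcp_rot: [[0.14, -0.73, 0.669], [-0.99, -0.104, 0.094], [0.001, -0.675, -0.738]]
force: [0.0, -0.1, -0.8]
opening: 0.301
41.75 [0.5112 0.1649 0.1549] [  4.5989  28.3672 130.7359 173.8066  21.644  -86.8521]
[ 0.3949  0.3895 -0.006 ] [  4.6012  28.4108 130.7367 173.7998  21.624  -86.8492]
wheel_cover [(array([ 0.369, -0.343,  0.012]), 0.82)]
new_wheel [(array([0.365, 0.446, 0.02 ]), 0.9)]
```

View pics/z37.png

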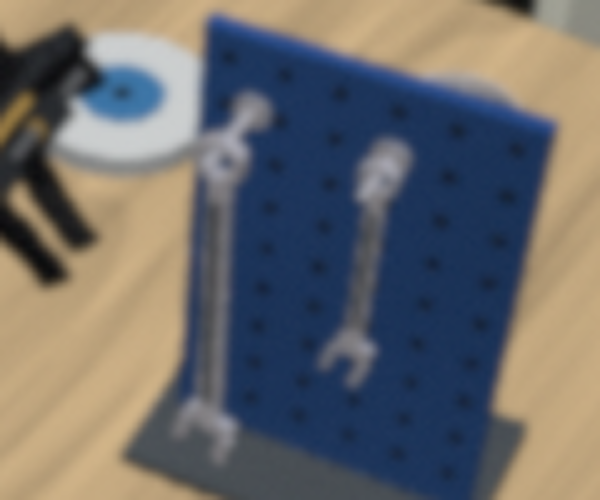

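View pics/w37.png

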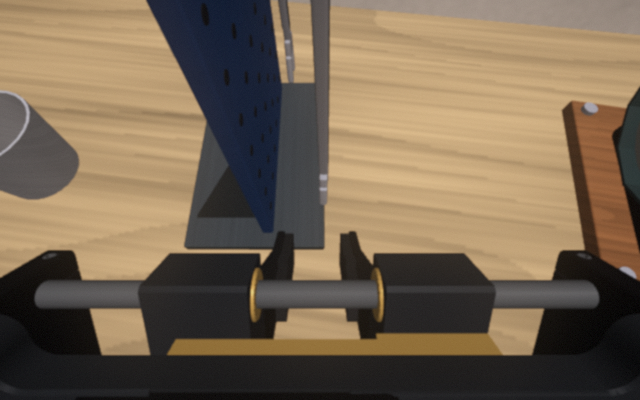

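```bash
python3 -m jog '0 0 -0.01 0 0 0 0.3; 0 0 -0.02 0 0 0 0.3; 0 0 -0.02 0 0 0 0.3; 0 0 -0.02 0 0 0 0.3;0 0 -0.02 0 0 0 0.3;0 0 -0.02 0 0 0 0.3;0 0 -0.02 0 0 0 0.3;0 0 -0.02 0 0 0 0.3'; for i in 1 2 3; do python3 -m jog '0 0 0 0 0 0 0.3;0 0 0 0 0 0 0.3;0 0 0 0 0 0 0.3;0 0 0 0 0 0 0.3;0 0 0 0 0 0 0.3;0 0 0 0 0 0 0.3;0 0 0 0 0 0 0.3;0 0 0 0 0 0 0.3' >/dev/null; done
python3 - <<'E'
from h import *
from kin import PM,PN,PX
P=[]
for k in range(6):
    p,d=save("scene","s38%d.png"%k); P.append(p[150:240,340:390].astype(int))
print("frame diffs",[round(np.abs(P[i]-P[0]).mean(),2) for i in range(1,6)],read_state()["time_s"],read_state()["force"])
for l in ("spanner_eye","small_spanner","new_wheel","wheel_cover","grinder"): print(l,[(np.round(r["centre"],3),round(r["score"],2)) for r in spot_in(l,"scene")[:3]])
save("top","t38.png")
for l in ("spanner_eye","water_pot","new_wheel","wheel_cover"): print(l,[(np.round(r["centre"],3),round(r["score"],2)) for r in spot_in(l,"top")[:3]])
for nm,b in (("-30",-.03),("-15",-.015),("0",0)): print(nm,np.round(proj("scene",PM+b*PN+[0,0,-.006-.14*b]),1))
b=cv2.imread("pics/s385.png")[140:240,320:440]; cv2.imwrite("pics/z38.png",cv2.resize(b,None,fx=5,fy=5,interpolation=cv2.INTER_CUBIC))
E
```

```text
time_s: 43.0
position: [0.498, 0.1631, 0.1699]
tcp_rot: [[0.14, -0.73, 0.669], [-0.99, -0.105, 0.094], [0.001, -0.675, -0.738]]
force: [-0.2, 0.7, -0.1]
opening: 0.298
frame diffs [np.float64(0.67), np.float64(0.69), np.float64(0.7), np.float64(0.7), np.float64(0.71)] 46.3 [ 1.5868 -0.4135  0.159 ]
spanner_eye [(array([0.602, 0.171, 0.196]), 0.85)]
small_spanner [(array([0.685, 0.211, 0.214]), 0.47)]
new_wheel [(array([0.357, 0.444, 0.02 ]), 0.89)]
wheel_cover [(array([ 0.365, -0.342,  0.01 ]), 0.98), (array([0.359, 0.444, 0.018]), 0.54)]
grinder [(array([ 0.695, -0.276,  0.187]), 0.72)]
spanner_eye [(array([0.591, 0.171, 0.219]), 0.46)]
water_pot [(array([0.607, 0.528, 0.039]), 0.82)]
new_wheel [(array([0.362, 0.45 , 0.017]), 0.96)]
wheel_cover [(array([ 0.352, -0.33 ,  0.011]), 0.94)]
-30 [362.3 174. ]
-15 [364.5 171.4]
0 [366.7 168.8]
```

View pics/z38.png

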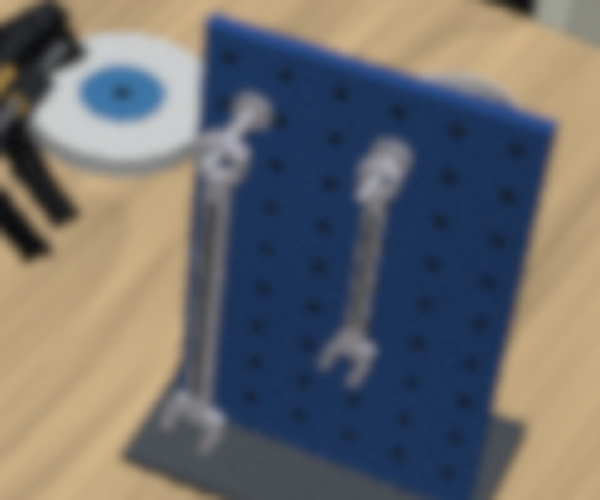

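View pics/t38.png

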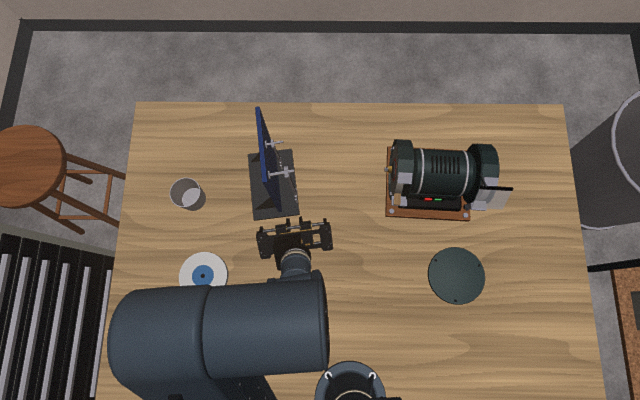

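Run:
```python
from h import *
from scipy.ndimage import gaussian_filter
P=[];T=[]
for k in range(8):
    T.append(read_state()["time_s"]);p,d=capture("scene"); P.append(p.astype(float))
def tail(p):
    g=cv2.cvtColor(p.astype(np.uint8),cv2.COLOR_RGB2GRAY)[195:232,345:372]; b=p[195:232,345:372]; w=np.clip(g.astype(float)-105,0,None); u=np.arange(27); v=np.arange(37)
    return (w.sum(0)@u)/w.sum(),(w.sum(1)@v)/w.sum()
print(T[0],T[-1]);print([np.round(tail(p),2) for p in P])
for r in ((200,230,350,370),(150,180,380,400)): print([round(np.abs(P[i]-P[0])[r[0]:r[1],r[2]:r[3]].mean(),2) for i in range(1,8)])
q=[tail(cv2.cvtColor(cv2.imread("pics/s38%d.png"%k),cv2.COLOR_BGR2RGB).astype(float)) for k in range(6)];print(np.round(q,2).tolist())
```

```text
46.8 47.15
[array([ 5.1 , 13.86]), array([ 5.1 , 13.86]), array([ 5.1 , 13.86]), array([ 5.1 , 13.87]), array([ 5.1 , 13.87]), array([ 5.1 , 13.86]), array([ 5.1 , 13.87]), array([ 5.1 , 13.86])]
[np.float64(0.64), np.float64(0.68), np.float64(0.62), np.float64(0.65), np.float64(0.63), np.float64(0.62), np.float64(0.66)]
[np.float64(0.75), np.float64(0.76), np.float64(0.73), np.float64(0.74), np.float64(0.75), np.float64(0.76), np.float64(0.72)]
[[5.1, 13.88], [5.1, 13.86], [5.09, 13.87], [5.09, 13.86], [5.1, 13.86], [5.1, 13.87]]
```

Still and hanging on the peg; nothing else moved. Handing in.

```bash
python3 -c "
from rig import *
print(hand_in())"
```

```text
the job is handed in; nothing more can be done
None
```

The nut is loosened, and the spanner now hangs by its ring on the free peg of the blue panel. I handed the job in at about 47 s of the 61 s allowed; no verdict was reported.

**Loosening:** I swung the handle down by 64° with the ring on the nut. Allowing for the play, that is about 61° of nut turn. I worked this out from the handle's angle in the wrist pictures and did not read the nut joint itself.

**Taking the spanner off:** The first straight pulls jammed, because the pull at the handle tilted the ring on the nut. I re-gripped twice, lifted the handle until it carried only the spanner's weight and turned the grip slightly. The ring then came off with a small jump. While working it loose I saw no sign of the nut turning back, but I had no direct check of this.

**Hanging:** As I lowered the ring onto the peg, the peg took up the load. I then opened the gripper and moved it clear.

**Last checks:**
- **Position:** The ring shows about 15 mm outward from the middle of the peg, at hanging height.
- **Stillness:** Over the last 0.35 s of pictures the tail stayed within 0.02 pixel.
- **Robot:** The gripper stands clear of the panel and the spanner.
- **Other things:** The small spanner, water pot, wheel cover and grinder were found within about 5 mm of where they started. One reading of the new wheel was 12–13 mm off, partly hidden behind the arm; another view put it within 5 mm. No picture shows it being touched.

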